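# Roll a turning blank under the marking arm

## Robot

A 7-joint arm with a two-finger parallel gripper is mounted at the origin on a cart in front of the work surface, level with it; the furniture and walls round the work are solid. World frame = base frame: x ahead of the robot, y to its left, z up, the work surface at z = 0. Lengths are in m, angles in rad, forces in N, time in s.
With the tool pointing down it reaches from about 0.425 to 0.95 m from the base axis. Payload 16.7 kg.
Tool frame: the origin (TCP) lies midway between the tips of the shut fingers; the grasp point (between the pads) lies 19 mm behind it; z points along the fingers, y is the line along which they close (so a half turn about z gives the same grasp; the last joint's range is limited). The gripper opens to 94 mm and grips with 3 to 60 N. Pads are 16 mm wide; open, the fingers measure 119 mm over their backs; the gripper's body (75 mm by 177 mm) begins 78 mm behind the grasp point.
Start: joints at [1.167, 0.426, 0.074, 1.606, -0.034, 1.111, -0.067], TCP at [0.169, -0.653, 0.176] pointing down, gripper open.
Joint ranges: [-2.85, 2.85], [-0.5, 2.14], [-1.23, 1.37], [0.21, 2.46], [-1.02, 4.16], [0.16, 2.05], [-2.73, 2.73]. Speed limits (rad/s): [1.89, 1.89, 2.39, 2.39, 3.01, 3.01, 3.01].

## Interface

Orientations are given as a rotation vector (axis times angle).
In Python, from bench import * gives the robot as it stands.
- The arm moves only by the tool drive_tool, never from a script. Its argument "steps" is one flat list of numbers, 7 for each row, row after row: the shift along the tool's x, y, z normalised to -1 to 1, where 1 is 0.4 m, then the turn, a rotation vector about the tool's x, y, z normalised to -1 to 1, where 1 is 180 degrees, then the opening, from -1 (shut) to 1 (fully open). A call has 1 to 20 rows; each row shifts and turns the commanded pose from where the row before left it, along the tool's axes as they then stand; what a row does not reach is not made up. A row lasts 1/12 s, in which the tool goes at most 41.7 mm and 7.16 degrees, less where a joint would pass 70% of its speed; a pose out of reach is approached as far as the arm can. A call with a number of a shift or a turn outside -1 to 1 is refused whole. A call with a gripper value outside its range is refused whole. The fingers move at their own pace and stop on an object; "grip_force" is the grip in N (left out, the last holds). Time passes only in rows, so rows that do not move let the fingers close. It gives the time, the measured TCP pose, the force, the opening and the grip force at its end, in the units of the state.
- read_state(): the state, without advancing time (a new reading comes with each control period).
- snapshot(name): name is "side" or "top" or "wrist"; returns a dict with "color" (384x512x3 uint8, red, green, blue), "intrinsics" (3x3 intrinsics, pixels), "world_from_camera" (4x4, takes a point from camera to world coordinates). Camera axes: x right, y up, looking along -z (the intrinsics and any distortion apply to the point x, -y, -z); pixel columns grow to the right and rows downward; lengths in m; the calibration is good to about 2 mm. A picture is of the moment at which its call begins. There is no depth.
- close_job(): hands the job in; it is judged then, once.
Trained networks look in the newest picture that a camera, given by its name, has taken for a name from the list of things; names that differ only in an ending like _2 or _b are one class to them, and where a whole thing is asked for, a point or a joint stands for the part that bears it (a point fixed in the world has none). Each returns a list of dicts, best first, with "score" (0 to 1); they miss things now and then, are a little off and sometimes report something else, mostly with a low value. They report only what shows in the picture. A call takes as long as a camera call.
- search_frame(camera, target): "xy" ([column, row] in pixels, amid what is visible of it).
The state is a dict: "time": time; "joint_pos": joint angles; "qd": joint speeds; "joint_torque": joint torques, N m; "ee_pos": TCP position; "ee_rot": TCP orientation; "contact_force": force on the tool from outside, world axes, zero at the start; "wrist_torque": the same for the moment, N m; "grip_width": finger opening in m; "grasp_force": force on a finger pad.
Only numpy, scipy, OpenCV 4.12 (cv2) and the standard library are available. Lean on these libraries where they do the work, as an engineer would, in place of code of your own. Each camera call takes 0.05 s, during which the arm holds its last target. There are 200 camera calls.

## Task

Take the thicker of the two round wooden blanks out of the V-notched rest, lay it centrally across the two runners of the marking-out jig at the end with the stop strips, and let go of it. Then, without lifting it again, roll it along the runners by pushing its side, in under the raised arm, until it lies at rest and square on the scribed line, not running past it. Last, press the arm down by its black knob until the saddle sits fully home on the blank and move clear, leaving the thin dowel, caliper, tin and turned part undisturbed.

Things in the scene. Friction and masses are not known exactly. Their poses are not given: they have to be found in the camera images.
- blank: The thick blank: plain light-wood cylinder, 44 mm diameter, 150 mm long, about 0.15 kg. Origin at its centre, own y = cylinder axis (x, z turn as it rolls). Starts lying in one notch of the rest, axis 45 mm above the bench; on the jig's runners its axis is 57 mm above the bench. It rolls easily: let go at 0.1 m/s on the runners it coasts some 10 to 25 mm.
- thin_dowel: The thin dowel: same wood and length (150 mm) but 34 mm diameter, lying in the other notch, axis 38 mm above the bench. Same axes. Not to be disturbed (more than 25 mm counts).
- rest: V-notched wooden rest, fixed, 200 mm (own x) by 118 mm (own y). Origin: centre of its underside. Notches at own x = -50 and +50 mm; blanks lie in them along own y, supported only near the ends (own |y| 37 to 59 mm, supports under 45 mm high); the middle of a blank is free for fingers but for a 10 mm high tie bar between the notches.
- jig: Marking-out jig, fixed: plywood base 315x190x15 mm, two runners along own x, tops 35 mm above the bench, each 52 mm wide at own |y| 40 to 92 mm, open gap between. Origin on the bench under the gap's middle; own +x = rolling direction, own y = how the blank's axis must lie. 16 mm high stop strips at own x -155 to -145 mm, scribed line at +45, aluminium hinge cheeks of the arm at +112 to +138.
- mark (a point): Middle of the scribed dark line across both runner tops: in the middle of the gap, 35 mm above the bench, axes as the jig's. The blank lies right with its axis straight above the line (22 mm above this point).
- marking_arm (a joint): Arm angle (rad): 0 = level, home on a blank on the line; positive = raised (starts 0.58 to 0.74). Friction holds it where left; 1 to 3 N on the knob lowers it, 5 to 12 N seats it (it nudges a blank a few mm off the line into place). Aluminium arm 24x14 mm, reaching 151 mm from the hinge towards the jig's -x; its 110 mm wide cross head has white V saddles. Raised, it overhangs the line: a hand pushing the blank there must lean back.
- hinge_axis (a point): A point on the hinge axis of the arm, midway between the cheeks: jig own x = +125 mm, y = 0, 95 mm above the bench. The axis runs along the jig's own y.
- knob_top (a point): The middle of the flat top of the black knob (24 mm diameter, 21 mm tall) near the free end of the arm: with the arm level it is 138 mm from the hinge axis towards the jig's own -x and 34 mm above it; it swings up and towards +x as the arm rises.
- caliper: A caliper, 61 x 200 x 12 mm, lying on the bench beyond the jig. Origin at the centre of its underside. Not to be disturbed (30 mm).
- tin: A tin, 70 mm diameter, 54 mm tall, standing between the jig and the banding wheel. Origin at the centre of its underside. Not to be disturbed (30 mm).
- turned_part: A white turned part, 57 mm diameter, 100 mm tall, standing beyond the gap between rest and jig. Origin at the centre of its underside. Not to be disturbed (30 mm).

How it is judged:
On the way, in this order (a step that is already met when the one before it is completed fails the run):
1. the thick blank lies on the runners at the stop-strip end (90 to 175 mm before the line), let go and at rest (x of blank in the frame of mark between -0.175 and -0.09 m and y of blank in the frame of mark between -0.025 and 0.025 m and z of blank in the frame of mark between 0.016 and 0.028 m and linear speed of blank below 0.02 m/s and contact force between blank and the fingers below 0.05 N), for 0.2 s.
2. the blank, rolled in under the raised arm, rests within 7 mm of the line and within 0.1 rad of square (x of blank in the frame of mark between -0.007 and 0.007 m and y of blank in the frame of mark between -0.025 and 0.025 m and z of blank in the frame of mark between 0.016 and 0.028 m and angle between the y axis of blank and the y axis of jig, either way round below 0.1 rad and linear speed of blank below 0.01 m/s and value of joint marking_arm above 0.4 rad), for 0.3 s.
At the end, for the whole second after the job is handed in: The thick blank lies at rest across both runners, its axis within 6 mm of the scribed line, within 0.07 rad of square and within 25 mm of central, and the arm is down with its saddle home on it (between -0.03 and 0.035 rad) (x of blank in the frame of mark between -0.006 and 0.006 m and y of blank in the frame of mark between -0.025 and 0.025 m and z of blank in the frame of mark between 0.016 and 0.028 m and value of joint marking_arm between -0.03 and 0.035 rad and angle between the y axis of blank and the y axis of jig, either way round below 0.07 rad and linear speed of blank below 0.01 m/s and velocity of joint marking_arm below 0.05 rad/s); the robot touches nothing.
It fails at once if the blank ran more than 12 mm past the line (x of blank in the frame of mark above 0.012 m and z of blank in the frame of mark below 0.05 m and y of blank in the frame of mark between -0.09 and 0.09 m).
It fails at once if the blank was lifted off the runners (by over 10 mm) beyond the stop-strip end, instead of rolled (x of blank in the frame of mark between -0.08 and 0.05 m and y of blank in the frame of mark between -0.09 and 0.09 m and z of blank in the frame of mark between 0.032 and 0.1 m).
It fails at once if the thin dowel was disturbed (distance of thin_dowel from where it was at the start of the episode above 0.025 m).
It fails at once if the caliper, tin or turned part was disturbed (distance of any of caliper, tin, turned_part from where it was at the start of the episode above 0.03 m).
It also fails if it takes over 72 s, if anything falls off the work surface, if the arm or the gripper's body presses on something with over 40 N, if the wrist force passes 120 N, or if a joint passes its speed limit or range.

## Working session

There is one attempt and no reset: what is moved stays moved. The work goes in short steps, Python scripts to look and compute and a tool call to move; the robot and the scene stay as the last step left them, time stands still between calls to the robot, and variables do not carry over. Pictures are saved under pics/ and viewed, at most 10 in all, crops included, and the job is handed in when it is done.

Besides the shell and the picture viewer there is one more tool, called after ">>>" as name(argument=value, ...) on one line, values as JSON. drive_tool: Moves the arm, as the interface text tells. Its arguments: {"type":"object","properties":{"steps":{"type":"array","items":{"type":"number"}},"grip_force":{"type":"number"}},"required":["steps"]}

```bash
ls; mkdir -p pics
cat > h.py <<'E'
from bench import *
import numpy as np, cv2
from scipy.spatial.transform import Rotation as R
def shot(n,f=None):
    s=snapshot(n)
    if f: cv2.imwrite('pics/'+f,s['color'][:,:,::-1])
    return s
def ray(s,uv):
    K=np.array(s['intrinsics']);T=np.array(s['world_from_camera'])
    d=np.linalg.inv(K)@[uv[0],uv[1],1]; d=T[:3,:3]@(d*[1,-1,-1]); return T[:3,3],d
def at(s,uv,z):
    o,d=ray(s,uv); return o+d*(z-o[2])/d[2]
def proj(s,p):
    K=np.array(s['intrinsics']);T=np.linalg.inv(np.array(s['world_from_camera']))
    c=T[:3,:3]@p+T[:3,3]; c=K@(c*[1,-1,-1]); return c[:2]/c[2]
E
python3 - <<'E'
from h import *
for n in ['top','side']:
    s=shot(n,n+'0.png'); print(n,np.round(s['world_from_camera'],3).tolist(),np.round(s['intrinsics'],1).tolist())
    for t,z in [('blank',.06),('thin_dowel',.05),('rest',.03),('jig',.03),('mark',.035),('marking_arm',.15),('knob_top',.19),('hinge_axis',.095),('caliper',.006),('tin',.03),('turned_part',.05)]:
        r=search_frame(n,t)[:2]
        print(t,[(np.round(a['xy']).tolist(),round(a['score'],2),np.round(at(s,a['xy'],z),3).tolist()) for a in r])
st=read_state();print(st)
E
```

```text
pics
top [[0.022, 0.986, -0.167, 0.365], [-0.999, 0.028, 0.034, -0.0], [0.038, 0.166, 0.985, 1.074], [0.0, 0.0, 0.0, 1.0]] [[389.0, 0.0, 251.7], [0.0, 389.0, 187.8], [0.0, 0.0, 1.0]]
blank [([328.0, 175.0], 0.56, [0.578, -0.24, 0.06])]
thin_dowel [([314.0, 213.0], 0.92, [0.476, -0.203, 0.05]), ([284.0, 142.0], 0.54, [0.667, -0.122, 0.05])]
rest [([318.0, 197.0], 0.97, [0.523, -0.218, 0.03])]
jig [([201.0, 209.0], 0.96, [0.48, 0.098, 0.03]), ([314.0, 213.0], 0.57, [0.477, -0.207, 0.03])]
mark [([201.0, 209.0], 0.69, [0.481, 0.099, 0.035]), ([319.0, 196.0], 0.59, [0.524, -0.22, 0.035])]
marking_arm [([167.0, 197.0], 0.96, [0.493, 0.17, 0.15])]
knob_top [([169.0, 194.0], 0.91, [0.495, 0.158, 0.19])]
hinge_axis [([162.0, 195.0], 0.84, [0.505, 0.192, 0.095])]
caliper [([164.0, 137.0], 0.86, [0.683, 0.214, 0.006])]
tin [([226.0, 137.0], 0.95, [0.682, 0.038, 0.03])]
turned_part [([287.0, 141.0], 0.85, [0.671, -0.13, 0.05])]
side [[0.922, 0.247, -0.298, 0.258], [-0.387, 0.589, -0.709, -0.701], [0.0, 0.769, 0.639, 0.744], [0.0, 0.0, 0.0, 1.0]] [[384.7, 0.0, 253.4], [0.0, 384.7, 193.2], [0.0, 
[... 768 characters left out ...]
1.2, 'joint_pos': array([ 1.16747632,  0.42607603,  0.07387054,  1.60600881, -0.03408041,
        1.11080879, -0.06709744]), 'qd': array([ 0.00061677, -0.0012376 ,  0.00020275,  0.00053378, -0.00103212,
        0.00149641,  0.00073971]), 'joint_torque': array([ 1.77066373e-03, -9.35557079e+01,  3.66307586e+00, -4.54557753e+01,
       -4.92272840e-02,  1.30298920e-02,  8.83627490e-05]), 'ee_pos': array([ 0.16947788, -0.65333028,  0.17607802]), 'ee_rot': array([-3.11628336e+00, -3.97592884e-01, -3.07279591e-05]), 'contact_force': array([ 0.29557248, -0.17331246, -0.17736152]), 'wrist_torque': array([-0.05332173,  0.04235504, -0.03341506]), 'grasp_force': 0.0, 'grip_width': 0.09351428689538044}
```

Run:
```python
import cv2
a=cv2.imread('pics/top0.png')[110:280,110:380]
cv2.imwrite('pics/t0.png',cv2.resize(a,(797,502),interpolation=cv2.INTER_CUBIC))
a=cv2.imread('pics/side0.png')[100:340,130:400]
cv2.imwrite('pics/s0.png',cv2.resize(a,(675,600),interpolation=cv2.INTER_CUBIC))
```

```text
(no output)
```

View pics/t0.png

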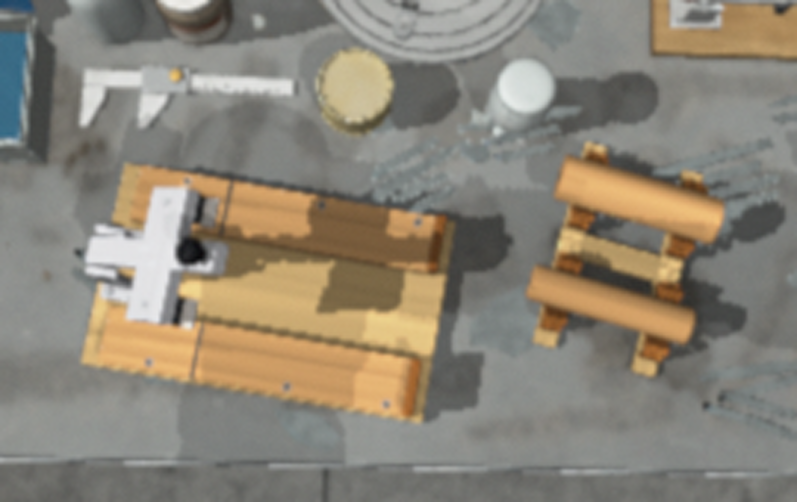

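View pics/s0.png

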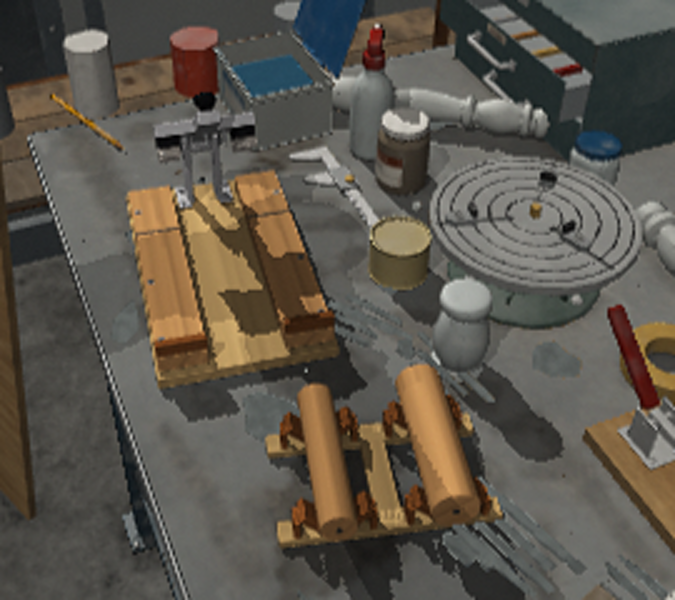

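Run:
```python
from h import *
s=snapshot('top')
f=lambda p:np.array(p)/2.952+110
P=lambda p,z:at(s,f(p),z)[:2]
np.set_printoptions(precision=4,suppress=True)
a=(P((570,157),.045)+P((556,195),.045))/2;b=(P((723,207),.045)+P((712,243),.045))/2
print('blank',a,b,(a+b)/2,np.linalg.norm(a-b),np.degrees(np.arctan2(*(b-a)[::-1])))
a=(P((537,268),.038)+P((527,297),.038))/2;b=(P((695,312),.038)+P((686,343),.038))/2
print('dowel',a,b,(a+b)/2,np.linalg.norm(a-b),np.degrees(np.arctan2(*(b-a)[::-1])))
u=P((232,180),.035);l=P((192,381),.035);d=l-u
print('line',u,l,(u+l)/2,np.linalg.norm(d),'jig y ang',np.degrees(np.arctan2(d[1],d[0])))
for c in [(455,218),(424,420),(82,362),(126,164)]: print(P(c,.015),P(c,.035))
k=P((232,180),.035)
# triangulate knob top
s2=snapshot('side')
o1,d1=ray(s,f((191,243)));o2,d2=ray(s2,np.array((204,97))/2.5+[130,100])
A=np.c_[d1,-d2];t=np.linalg.lstsq(A,o2-o1,rcond=None)[0];print('knob',o1+t[0]*d1,o2+t[1]*d2)
print(np.round(R.from_rotvec(read_state()['ee_rot']).as_matrix(),3))
w=shot('wrist','w0.png');M=R.from_rotvec(read_state()['ee_rot']).as_matrix();T=np.array(w['world_from_camera'])
print('cam in tool',M.T@(T[:3,3]-read_state()['ee_pos']),M.T@T[:3,:3],w['intrinsics'])
```

```text
blank [ 0.5933 -0.1676] [ 0.5515 -0.3104] [ 0.5724 -0.239 ] 0.14879070364778052 -106.3078480101198
dowel [ 0.4947 -0.1404] [ 0.4572 -0.2856] [ 0.4759 -0.213 ] 0.14993639756177363 -104.4507105547207
line [0.5825 0.1367] [0.3985 0.1632] [0.4905 0.1499] 0.18590075229075478 jig y ang 171.79186358701406
[ 0.5565 -0.0706] [ 0.5529 -0.0693]
[ 0.3689 -0.0454] [ 0.3688 -0.0445]
[0.414  0.2665] [0.413  0.2615]
[0.599  0.2387] [0.5946 0.2342]
knob [0.4966 0.1424 0.2081] [0.4936 0.143  0.2077]
[[ 0.968  0.251  0.   ]
 [ 0.251 -0.968  0.   ]
 [ 0.    -0.    -1.   ]]
cam in tool [ 0.0708  0.0009 -0.2083] [[-0.0008  0.9694  0.2455]
 [ 1.      0.001  -0.0007]
 [-0.001   0.2455 -0.9694]] [[346.3708   0.     258.9458]
 [  0.     346.3708 189.0912]
 [  0.       0.       1.    ]]
```

```bash
cat >> h.py <<'E'
np.set_printoptions(precision=4,suppress=True)
def tool(azx,tilt=0):
    "tool x heading azx deg (world), leaned back by tilt deg about tool y"
    a=np.radians(azx);x=np.array([np.cos(a),np.sin(a),0]);z=np.array([0,0,-1.]);y=np.cross(z,x)
    return np.c_[x,y,z]@R.from_rotvec([0,np.radians(tilt),0]).as_matrix()
def plan(p,M,n,grip,start=None,dec=4):
    st=read_state();p0,M0=start or (st['ee_pos'],R.from_rotvec(st['ee_rot']).as_matrix())
    rv=R.from_matrix(M0.T@M).as_rotvec();out=[];Mk=M0
    dR=R.from_rotvec(rv/n).as_matrix()
    for k in range(n):
        s=Mk.T@((np.array(p)-p0)/n)/.4
        out.append([round(float(v),dec)+0. for v in [*s,*(rv/n/np.pi),grip]]);Mk=Mk@dR
    print(str(out).replace('], [',',  '))
    print('maxmm',np.linalg.norm(np.array(p)-p0)/n*1000,'deg/row',np.degrees(np.linalg.norm(rv))/n)
E
python3 - <<'E'
from h import *
plan([.572,-.238,.17],tool(74.8),18,1)
E
```

```text
[[0.0686, -0.0418, 0.0008, 0.0, 0.0, -0.0186, 1.0,  0.0709, -0.0377, 0.0008, 0.0, 0.0, -0.0186, 1.0,  0.073, -0.0335, 0.0008, 0.0, 0.0, -0.0186, 1.0,  0.0748, -0.0292, 0.0008, 0.0, 0.0, -0.0186, 1.0,  0.0764, -0.0248, 0.0008, 0.0, 0.0, -0.0186, 1.0,  0.0777, -0.0203, 0.0008, 0.0, 0.0, -0.0186, 1.0,  0.0788, -0.0157, 0.0008, 0.0, 0.0, -0.0186, 1.0,  0.0796, -0.0111, 0.0008, 0.0, 0.0, -0.0186, 1.0,  0.0801, -0.0064, 0.0008, 0.0, 0.0, -0.0186, 1.0,  0.0803, -0.0017, 0.0008, 0.0, 0.0, -0.0186, 1.0,  0.0803, 0.003, 0.0008, 0.0, 0.0, -0.0186, 1.0,  0.08, 0.0077, 0.0008, 0.0, 0.0, -0.0186, 1.0,  0.0794, 0.0123, 0.0008, 0.0, 0.0, -0.0186, 1.0,  0.0785, 0.0169, 0.0008, 0.0, 0.0, -0.0186, 1.0,  0.0774, 0.0215, 0.0008, 0.0, 0.0, -0.0186, 1.0,  0.076, 0.026, 0.0008, 0.0, 0.0, -0.0186, 1.0,  0.0744, 0.0304, 0.0008, 0.0, 0.0, -0.0186, 1.0,  0.0725, 0.0347, 0.0008, 0.0, 0.0, -0.0186, 1.0]]
maxmm 32.1358203374466 deg/row 3.3477686203216757
```

>>> drive_tool(steps=[0.0686,-0.0418,0.0008,0,0,-0.0186,1,0.0709,-0.0377,0.0008,0,0,-0.0186,1,0.073,-0.0335,0.0008,0,0,-0.0186,1,0.0748,-0.0292,0.0008,0,0,-0.0186,1,0.0764,-0.0248,0.0008,0,0,-0.0186,1,0.0777,-0.0203,0.0008,0,0,-0.0186,1,0.0788,-0.0157,0.0008,0,0,-0.0186,1,0.0796,-0.0111,0.0008,0,0,-0.0186,1,0.0801,-0.0064,0.0008,0,0,-0.0186,1,0.0803,-0.0017,0.0008,0,0,-0.0186,1,0.0803,0.003,0.0008,0,0,-0.0186,1,0.08,0.0077,0.0008,0,0,-0.0186,1,0.0794,0.0123,0.0008,0,0,-0.0186,1,0.0785,0.0169,0.0008,0,0,-0.0186,1,0.0774,0.0215,0.0008,0,0,-0.0186,1,0.076,0.026,0.0008,0,0,-0.0186,1,0.0744,0.0304,0.0008,0,0,-0.0186,1,0.0725,0.0347,0.0008,0,0,-0.0186,1,0,0,0,0,0,0,1,0,0,0,0,0,0,1])

```text
time: 3.02
ee_pos: [0.573, -0.2363, 0.1701]
ee_rot: [-2.493, -1.911, -0.001]
contact_force: [-0.6, -2.1, 0.6]
grip_width: 0.0938
grasp_force: 0.0
```

Run:
```python
from h import *
st=read_state();print(st['time'],st['ee_pos'],R.from_rotvec(st['ee_rot']).as_matrix(),st['joint_pos'],st['contact_force'])
s=shot('wrist','w1.png')
for n in ['blank','thin_dowel','rest']: print(n,[(a['xy'],a['score']) for a in search_frame('wrist',n)])
print(proj(s,[.572,-.238,.045]))
```

```text
3.0167 [ 0.573  -0.2363  0.1701] [[ 0.2594  0.9658  0.    ]
 [ 0.9658 -0.2594  0.0007]
 [ 0.0007 -0.0001 -1.    ]] [ 0.5583  0.3637 -0.345   1.7223  0.1361  1.0793 -0.0927] [-0.5546 -2.1458  0.6109]
blank [([262.2, 173.0], 0.72)]
thin_dowel [([160.0, 160.2], 0.83), ([331.7, 30.0], 0.26)]
rest [([209.7, 167.9], 0.67)]
[258.1087 176.77  ]
```

View pics/w1.png

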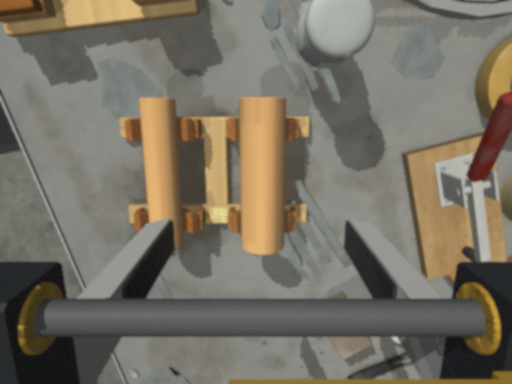

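Run:
```python
from h import *
s=snapshot('wrist')
a=at(s,(263,98),.05);b=at(s,(263.5,253),.05);c=(a+b)/2
print(a,b,c,np.linalg.norm(a-b),np.degrees(np.arctan2(*(a-b)[:2][::-1])))
M=R.from_rotvec(read_state()['ee_rot']).as_matrix()
d=M.T@(np.array([c[0],c[1],.026])-read_state()['ee_pos']);print(d,d/.4)
```

```text
[ 0.5944 -0.1702  0.05  ] [ 0.5545 -0.3189  0.05  ] [ 0.5745 -0.2446  0.05  ] 0.1539930117696134 74.98126530680041
[-0.0042  0.0045  0.1444] [-0.0104  0.0113  0.361 ]
```

>>> drive_tool(steps=[-0.005,0.0045,0.06,0,0,0,1,-0.005,0.0045,0.075,0,0,0,1,0,0,0.075,0,0,0,1,0,0,0.075,0,0,0,1,0,0,0.05,0,0,0,1,0,0,0.026,0,0,0,1,0,0,0,0,0,0,-1,0,0,0,0,0,0,-1,0,0,0,0,0,0,-1,0,0,0,0,0,0,-1,0,0,0,0,0,0,-1,0,0,0,0,0,0,-1,0,0,0,0,0,0,-1,0,0,0,0,0,0,-1], grip_force=25)

```text
time: 4.43
ee_pos: [0.5746, -0.2429, 0.0262]
ee_rot: [2.495, 1.908, 0.0]
contact_force: [0.8, 0.8, 0.8]
grip_width: 0.0441
grasp_force: 0.0
```

>>> drive_tool(steps=[0,0,0,0,0,0,-1,0,0,0,0,0,0,-1,0,0,0,0,0,0,-1,0,0,-0.03,0,0,0,-1,0,0,-0.06,0,0,0,-1,0,0,-0.08,0,0,0,-1,0,0,-0.08,0,0,0,-1,0,0,-0.08,0,0,0,-1,0,0,-0.06,0,0,0,-1,0,0,0,0,0,0,-1])

```text
time: 5.27
ee_pos: [0.5768, -0.2434, 0.1879]
ee_rot: [2.491, 1.904, 0.006]
contact_force: [-0.1, -0.2, -0.3]
grip_width: 0.0007
grasp_force: 0.0
```

Run:
```python
from h import *
st=read_state();print(st['time'],st['ee_pos'],st['grip_width'],st['grasp_force'],st['joint_pos'])
# carry: hover over jig start with tool x at -8.2
u=np.array([np.cos(np.radians(81.8)),np.sin(np.radians(81.8))])
m=np.array([.491,.146]);p=m-.13*u;print(p)
plan([*p,.18],tool(-8.2),20,-1)
```

```text
5.2667 [ 0.5768 -0.2434  0.1879] 0.0006547441005792462 0.0 [ 0.5665  0.3538 -0.3453  1.6956  0.1324  1.1078 -0.0828]
[0.4725 0.0173]
[[0.028, -0.0211, 0.0008, 0.0001, -0.0001, 0.0231, -1.0,  0.0264, -0.0231, 0.0008, 0.0001, -0.0001, 0.0231, -1.0,  0.0247, -0.025, 0.0008, 0.0001, -0.0001, 0.0231, -1.0,  0.0228, -0.0267, 0.0008, 0.0001, -0.0001, 0.0231, -1.0,  0.0208, -0.0283, 0.0008, 0.0001, -0.0001, 0.0231, -1.0,  0.0187, -0.0297, 0.0008, 0.0001, -0.0001, 0.0231, -1.0,  0.0165, -0.031, 0.0008, 0.0001, -0.0001, 0.0231, -1.0,  0.0142, -0.0321, 0.0008, 0.0001, -0.0001, 0.0231, -1.0,  0.0119, -0.033, 0.0008, 0.0001, -0.0001, 0.0231, -1.0,  0.0095, -0.0338, 0.0009, 0.0001, -0.0001, 0.0231, -1.0,  0.007, -0.0344, 0.0009, 0.0001, -0.0001, 0.0231, -1.0,  0.0045, -0.0348, 0.0009, 0.0001, -0.0001, 0.0231, -1.0,  0.0019, -0.0351, 0.0009, 0.0001, -0.0001, 0.0231, -1.0,  -0.0006, -0.0351, 0.0009, 0.0001, -0.0001, 0.0231, -1.0,  -0.0031, -0.035, 0.0009, 0.0001, -0.0001, 0.0231, -1.0,  -0.0057, -0.0347, 0.0009, 0.0001, -0.0001, 0.0231, -1.0,  -0.0081, -0.0342, 0.0009, 0.0001, -0.0001, 0.0231, -1.0,  -0.0106, -0.0335, 0.0009, 0.0001, -0.0001, 0.0231, -1.0,  -0.013, -0.0326, 0.001, 0.0001, -0.0001, 0.0231, -1.0,  -0.0153, -0.0316, 0.001, 0.0001, -0.0001, 0.0231, -1.0]]
maxmm 14.048218698597802 deg/row 4.149970606378258
```

Run:
```python
from h import *
s=shot('wrist','w2.png')
for n in ['blank','thin_dowel','rest']: print(n,[(a['xy'],a['score']) for a in search_frame('wrist',n)])
```

```text
blank [([257.2, 156.4], 0.77)]
thin_dowel [([154.5, 163.7], 0.68)]
rest [([204.9, 164.5], 0.93)]
```

View pics/w2.png

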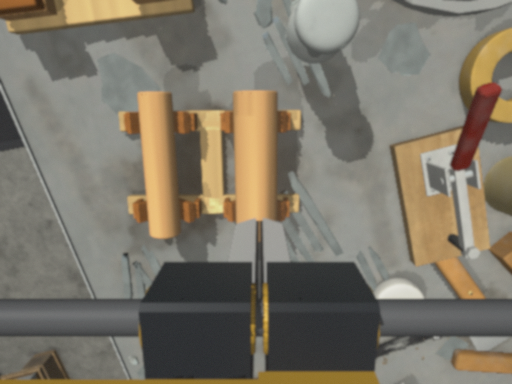

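>>> drive_tool(steps=[-0.002,0.003,0.03,0,0,0,0.5,-0.002,0.003,0.05,0,0,0,0.5,0,0,0.05,0,0,0,0.5,0,0,0.05,0,0,0,0.5,0,0,0.02,0,0,0,0.5,0,0,0,0,0,0,0.5,0,0,0,0,0,0,0.5,0,0,0,0,0,0,0.5,0,0,0,0,0,0,0.5,0,0,0,0,0,0,0.5,0,0,0,0,0,0,0.5,0,0,0,0,0,0,0.5])

```text
time: 6.47
ee_pos: [0.5766, -0.2451, 0.1024]
ee_rot: [2.495, 1.908, 0.001]
contact_force: [0.3, 0.6, 0.2]
grip_width: 0.07
grasp_force: 0.0
```

Run:
```python
from h import *
st=read_state();print(st['time'],st['ee_pos'],st['grip_width'],st['grasp_force'])
s=shot('wrist','w3.png')
print([(a['xy'],a['score']) for a in search_frame('wrist','blank')])
print(proj(s,[.5735,-.242,.045]))
```

```text
6.4667 [ 0.5766 -0.2451  0.1024] 0.07001488405184601 0.0
[([256.3, 179.9], 0.8)]
[253.7258 189.6489]
```

View pics/w3.png

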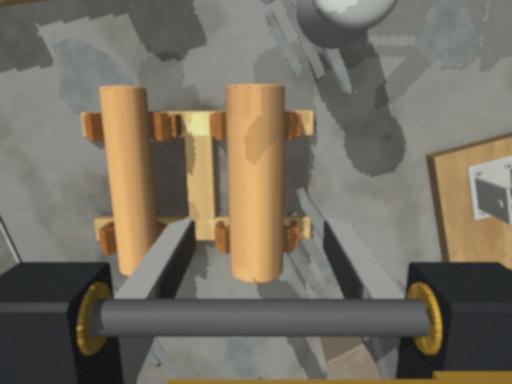

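>>> drive_tool(steps=[0.003,0.002,0.05,0,0,0,0.5,0.003,0.002,0.06,0,0,0,0.5,0,0,0.05,0,0,0,0.5,0,0,0.032,0,0,0,0.5,0,0,0,0,0,0,0.5,0,0,0,0,0,0,-1,0,0,0,0,0,0,-1,0,0,0,0,0,0,-1,0,0,0,0,0,0,-1,0,0,0,0,0,0,-1,0,0,0,0,0,0,-1,0,0,0,0,0,0,-1,0,0,0,0,0,0,-1,0,0,0,0,0,0,-1], grip_force=30)

```text
time: 7.73
ee_pos: [0.575, -0.2423, 0.0255]
ee_rot: [-2.492, -1.905, 0.007]
contact_force: [-20.3, 7.2, 19.9]
grip_width: 0.0371
grasp_force: 31.1
```

Run:
```python
from h import *
s=shot('wrist');t=shot('side')
st=read_state();print(st['time'],st['ee_pos'],R.from_rotvec(st['ee_rot']).as_matrix(),st['grip_width'],st['grasp_force'],st['contact_force'],st['wrist_torque'])
a=cv2.resize(t['color'][220:330,200:360],(640,440));b=s['color'][:,60:460]
b=cv2.resize(b,(int(400*440/384),440))[:, :]
o=np.hstack([cv2.resize(a,(400,275)),cv2.resize(b,(286,275))]);cv2.imwrite('pics/w4.png',o[:,:,::-1])
```

```text
7.8333 [ 0.5751 -0.2423  0.0255] [[ 0.2625  0.9649 -0.006 ]
 [ 0.9649 -0.2625  0.001 ]
 [-0.0006 -0.0061 -1.    ]] 0.03677257590205147 31.133358157239854 [-20.5176   6.3158  19.3179] [1.6851 5.4143 0.0079]
```

View pics/w4.png

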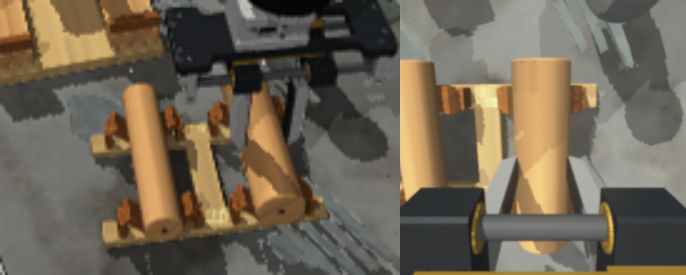

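>>> drive_tool(steps=[0,0,0,0,0,0,0.4,0,0,0,0,0,0,0.4,0,0,0,0,0,0,0.4,0,0,0,0,0,0,0.4,0,-0.0085,0,0,0,0,0.4,0,0,0,0,0,0,0.4])

```text
time: 8.33
ee_pos: [0.5748, -0.2421, 0.0252]
ee_rot: [-2.496, -1.908, 0.0]
contact_force: [-0.1, 0.3, -1.2]
grip_width: 0.0653
grasp_force: 0.0
```

>>> drive_tool(steps=[0,0,0,0,0,0,-1,0,0,0,0,0,0,-1,0,0,0,0,0,0,-1,0,0,0,0,0,0,-1,0,0,0,0,0,0,-1], grip_force=15)

```text
time: 8.75
ee_pos: [0.5748, -0.2421, 0.0251]
ee_rot: [-2.495, -1.908, 0.001]
contact_force: [-3.2, 1.2, 6.0]
grip_width: 0.0383
grasp_force: 15.0
```

>>> drive_tool(steps=[0,0,0,0,0,0,-1,0,0,0,0,0,0,-1])

```text
time: 8.92
ee_pos: [0.5749, -0.2422, 0.0252]
ee_rot: [-2.495, -1.908, 0.001]
contact_force: [-4.2, 0.4, 5.5]
grip_width: 0.0382
grasp_force: 14.6
```

>>> drive_tool(steps=[0,0,-0.01,0,0,0,-1,0,0,-0.01,0,0,0,-1,0,0,0,0,0,0,-1])

```text
time: 9.17
ee_pos: [0.5753, -0.2423, 0.0349]
ee_rot: [2.496, 1.908, -0.0]
contact_force: [-13.6, 3.7, 31.2]
grip_width: 0.0175
grasp_force: 20.3
```

Run:
```python
from h import *
s=snapshot('top');s2=snapshot('side')
st=read_state();print(st['time'],st['ee_pos'],st['grip_width'])
def tri(p,q):
    o1,d1=ray(s,p);o2,d2=ray(s2,q);t=np.linalg.lstsq(np.c_[d1,-d2],o2-o1,rcond=None)[0];return o1+t[0]*d1,o2+t[1]*d2
print(tri((352.9,186.2),(312,304)))
# where would near-end centre project for axis heights
for z in (.02,.03,.045):
    for e in [(.5535,-.3145,z)]: print(z,proj(s,e),proj(s2,e))
# dowel near end for comparison: expected z .038
print(tri(np.array((690,327))/2.952+110,np.array((341,531))/2.5+[130,100]))
tip=st['ee_pos'];print('tip px',proj(s2,tip),proj(s,tip))
```

```text
9.2667 [ 0.5753 -0.2423  0.0351] 0.017423874084324675
(array([ 0.5515, -0.31  ,  0.045 ]), array([ 0.5558, -0.3112,  0.0461]))
0.02 [351.8518 187.0801] [310.6254 312.7161]
0.03 [352.9106 186.4693] [311.073  310.0311]
0.045 [354.5358 185.5318] [311.7577 305.924 ]
(array([ 0.4579, -0.2857,  0.0357]), array([ 0.4617, -0.2866,  0.0363]))
tip px [303.9984 279.8769] [327.2081 177.5889]
```

Run:
```python
from h import *
s=snapshot('wrist');t=snapshot('side')
a=cv2.resize(t['color'][235:320,260:345],(510,510),interpolation=cv2.INTER_CUBIC);b=cv2.resize(s['color'][60:384,150:360],(285,440))
o=np.zeros((510,795,3),np.uint8);o[:,:510]=a;o[:440,510:]=b
cv2.imwrite('pics/w5.png',o[:,:,::-1])
```

```text
(no output)
```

View pics/w5.png

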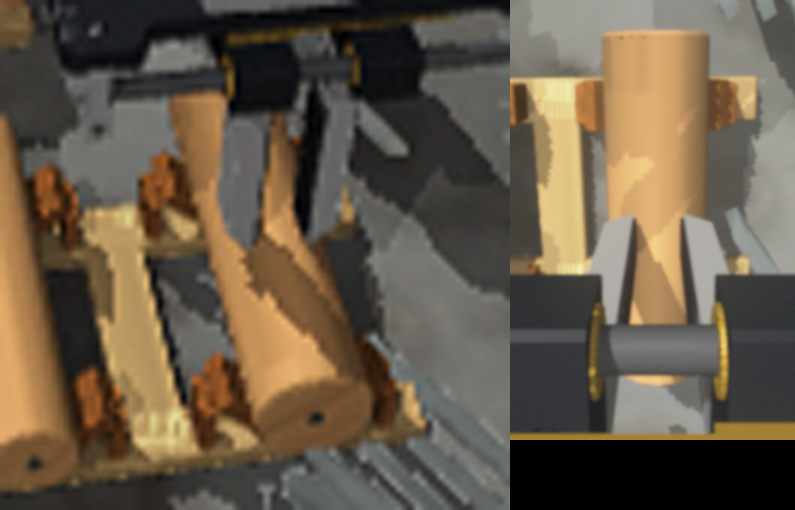

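>>> drive_tool(steps=[0,0,0,0,0,0,0.5,0,0,0,0,0,0,0.5,0,0,0,0,0,0,0.5,0,0,0,0,0,0,0.5,0,0,0,0,0,0,0.5,0,0,0,0,0,0,0.5,0,0,0,0,0,0,0.5,0,0,0,0,0,0,0.5,0,0,0,0,0,0,0.5,0,0,0.025,0,0,0,0.5,0,0,0.025,0,0,0,0.5,0,0,0.0125,0,0,0,0.5,0,0,0.0125,0,0,0,0.5,0,0,0,0,0,0,0.5])

```text
time: 10.53
ee_pos: [0.5744, -0.2419, 0.0015]
ee_rot: [-2.494, -1.907, 0.002]
contact_force: [-0.8, -0.1, -0.6]
grip_width: 0.0705
grasp_force: 0.0
```

>>> drive_tool(steps=[0,0,0,0,0,0,-1,0,0,0,0,0,0,-1,0,0,0,0,0,0,-1,0,0,0,0,0,0,-1,0,0,0,0,0,0,-1,0,0,0,0,0,0,-1,0,0,0,0,0,0,-1])

```text
time: 11.12
ee_pos: [0.5751, -0.2422, 0.0032]
ee_rot: [-2.496, -1.908, 0.0]
contact_force: [-2.4, 1.3, 2.8]
grip_width: 0.0432
grasp_force: 15.0
```

>>> drive_tool(steps=[0,0,0,0,0,0,-1,0,0,0,0,0,0,-1,0,0,-0.0125,0,0,0,-1,0,0,-0.0125,0,0,0,-1,0,0,0,0,0,0,-1], grip_force=30)

```text
time: 11.53
ee_pos: [0.5761, -0.2424, 0.0143]
ee_rot: [2.495, 1.907, 0.002]
contact_force: [1.0, -0.2, -1.5]
grip_width: 0.0434
grasp_force: 30.0
```

Run:
```python
from h import *
st=read_state()
M=R.from_rotvec(st['ee_rot']).as_matrix();p=st['ee_pos']+[0,0,.11]
plan([.4725,.0173,.125],tool(171.8),20,-1,start=(p,M),dec=3)
```

```text
[[0.028, -0.021, 0.0, 0.0, 0.0, -0.027, -1.0,  0.03, -0.019, 0.0, 0.0, 0.0, -0.027, -1.0,  0.031, -0.016, 0.0, 0.0, 0.0, -0.027, -1.0,  0.032, -0.013, 0.0, 0.0, 0.0, -0.027, -1.0,  0.033, -0.011, 0.0, 0.0, 0.0, -0.027, -1.0,  0.034, -0.008, 0.0, 0.0, 0.0, -0.027, -1.0,  0.035, -0.005, 0.0, 0.0, 0.0, -0.027, -1.0,  0.035, -0.002, 0.0, 0.0, 0.0, -0.027, -1.0,  0.035, 0.001, 0.0, 0.0, 0.0, -0.027, -1.0,  0.035, 0.004, 0.0, 0.0, 0.0, -0.027, -1.0,  0.034, 0.007, 0.0, 0.0, 0.0, -0.027, -1.0,  0.034, 0.01, 0.0, 0.0, 0.0, -0.027, -1.0,  0.033, 0.013, 0.0, 0.0, 0.0, -0.027, -1.0,  0.031, 0.015, 0.0, 0.0, 0.0, -0.027, -1.0,  0.03, 0.018, 0.0, 0.0, 0.0, -0.027, -1.0,  0.028, 0.02, 0.0, 0.0, 0.0, -0.027, -1.0,  0.027, 0.023, 0.0, 0.0, 0.0, -0.027, -1.0,  0.024, 0.025, 0.0, 0.0, 0.0, -0.027, -1.0,  0.022, 0.027, 0.0, 0.0, 0.0, -0.027, -1.0,  0.02, 0.029, 0.0, 0.0, 0.0, -0.027, -1.0]]
maxmm 13.97944600677572 deg/row 4.849938179736025
```

>>> drive_tool(steps=[0,0,-0.05,0,0,0,-1,0,0,-0.075,0,0,0,-1,0,0,-0.075,0,0,0,-1,0,0,-0.05,0,0,0,-1,0,0,-0.025,0,0,0,-1,0,0,0,0,0,0,-1])

```text
time: 12.03
ee_pos: [0.5765, -0.2427, 0.1254]
ee_rot: [2.493, 1.906, 0.003]
contact_force: [0.2, 0.5, -0.8]
grip_width: 0.0431
grasp_force: 30.0
```

>>> drive_tool(steps=[0.028,-0.021,0,0,0,-0.027,-1,0.03,-0.019,0,0,0,-0.027,-1,0.031,-0.016,0,0,0,-0.027,-1,0.032,-0.013,0,0,0,-0.027,-1,0.033,-0.011,0,0,0,-0.027,-1,0.034,-0.008,0,0,0,-0.027,-1,0.035,-0.005,0,0,0,-0.027,-1,0.035,-0.002,0,0,0,-0.027,-1,0.035,0.001,0,0,0,-0.027,-1,0.035,0.004,0,0,0,-0.027,-1,0.034,0.007,0,0,0,-0.027,-1,0.034,0.01,0,0,0,-0.027,-1,0.033,0.013,0,0,0,-0.027,-1,0.031,0.015,0,0,0,-0.027,-1,0.03,0.018,0,0,0,-0.027,-1,0.028,0.02,0,0,0,-0.027,-1,0.027,0.023,0,0,0,-0.027,-1,0.024,0.025,0,0,0,-0.027,-1,0.022,0.027,0,0,0,-0.027,-1,0.02,0.029,0,0,0,-0.027,-1])

```text
time: 13.7
ee_pos: [0.4697, 0.0181, 0.1218]
ee_rot: [-0.212, -3.133, -0.001]
contact_force: [0.6, -0.2, -1.7]
grip_width: 0.0433
grasp_force: 30.0
```

Run:
```python
from h import *
st=read_state();M=R.from_rotvec(st['ee_rot']).as_matrix()
print(st['time'],st['ee_pos'],np.degrees(np.arctan2(M[1,0],M[0,0])),st['grip_width'],st['joint_pos'])
s=shot('wrist');t=shot('top')
for c in ['wrist','top']:
  for n in ['mark','jig','blank']: print(c,n,[(a['xy'],a['score']) for a in search_frame(c,n)[:2]])
u=np.array([.143,.99]);v=np.array([-.99,.143])
print('mark in wrist',proj(s,[.491,.146,.035]))
a=cv2.resize(t['color'][140:270,130:290],(640,520),interpolation=cv2.INTER_CUBIC)
cv2.imwrite('pics/t6.png',a[:,:,::-1]);cv2.imwrite('pics/w6.png',s['color'][:,:,::-1])
```

```text
13.7 [0.4697 0.0181 0.1218] 172.24458471207296 0.04329107675449597 [ 0.5478  0.2392 -0.8073  2.0686  0.2156  0.9187  1.0579]
wrist mark [([402.3, 172.8], 0.75)]
wrist jig [([401.7, 169.8], 0.59)]
wrist blank [([259.0, 203.6], 0.65), ([46.4, 236.4], 0.46)]
top mark [([165.5, 213.7], 0.7)]
top jig [([166.5, 208.9], 0.77)]
top blank [([325.7, 193.1], 0.24)]
mark in wrist [407.7802 189.0857]
```

View pics/t6.png

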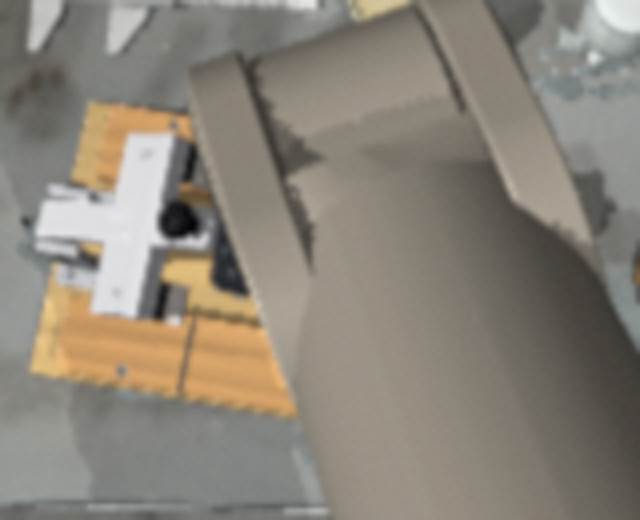

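Run:
```python
from h import *
u=np.array([np.cos(np.radians(81.8)),np.sin(np.radians(81.8))]);v=np.array([-u[1],u[0]]);m=np.array([.491,.146])
def prof(s,img,yj,z=.035,r=np.arange(-.06,.12,.001)):
    g=cv2.cvtColor(img,cv2.COLOR_BGR2GRAY).astype(np.float32)
    acc=[]
    for dy in (-.012,-.006,0,.006,.012):
        P=np.array([proj(s,[*(m+x*u+(yj+dy)*v),z]) for x in r],np.float32)
        acc.append(cv2.remap(g,P[None,:,0],P[None,:,1],cv2.INTER_LINEAR,borderValue=0)[0])
    a=np.array(acc);return r,a
for n,f in (('top','top0.png'),('wrist','w6.png')):
    s=snapshot(n);img=cv2.imread('pics/'+f)
    for yj in (-.075,-.06,.06,.075):
        r,a=prof(s,img,yj,r=np.arange(-.03,.04,.001))
        hp=a-np.array([cv2.GaussianBlur(x[None],(0,0),6)[0] for x in a])
        print(n,yj,[(int(1000*r[i]),int(x[i])) for x in hp for i in [x.argmin()]])
```

```text
top -0.075 [(5, -29), (6, -28), (5, -25), (28, -47), (30, -51)]
top -0.06 [(29, -39), (28, -47), (29, -56), (28, -48), (5, -16)]
top 0.06 [(5, -26), (6, -25), (6, -19), (7, -28), (6, -25)]
top 0.075 [(7, -19), (6, -26), (7, -21), (7, -27), (6, -25)]
wrist -0.075 [(-9, -2), (35, -2), (1, -1), (2, -58), (2, -46)]
wrist -0.06 [(2, -33), (2, -50), (3, -48), (2, -41), (3, -32)]
wrist 0.06 [(4, -55), (4, -47), (4, -59), (4, -61), (4, -54)]
wrist 0.075 [(4, -58), (4, -53), (4, -50), (4, -62), (4, -38)]
```

>>> drive_tool(steps=[0,0,0.04,0,0,0.006,-1,0,0,0.06,0,0,0,-1,0,0,0.06,0,0,0,-1,0,0,0.04,0,0,0,-1,0,0,0.02,0,0,0,-1,0,0,0.0125,0,0,0,-1,0,0,0,0,0,0,-1,0,0,0.0075,0,0,0,-1,0,0,0.0075,0,0,0,-1,0,0,0,0,0,0,-1])

```text
time: 15.03
ee_pos: [0.471, 0.0174, 0.0244]
ee_rot: [0.249, 3.131, -0.0]
contact_force: [-0.6, -0.1, -1.8]
grip_width: 0.0437
grasp_force: 30.0
```

>>> drive_tool(steps=[0,0,0.006,0,0,0,-1,0,0,0.006,0,0,0,-1,0,0,0.006,0,0,0,-1,0,0,0,0,0,0,-1])

```text
time: 15.37
ee_pos: [0.4705, 0.0175, 0.0166]
ee_rot: [-0.249, -3.131, -0.0]
contact_force: [-1.3, -0.1, -2.2]
grip_width: 0.0433
grasp_force: 30.0
```

>>> drive_tool(steps=[0,0,0.004,0,0,0,-1,0,0,0.003,0,0,0,-1,0,0,0,0,0,0,-1])

```text
time: 15.62
ee_pos: [0.4712, 0.0176, 0.0144]
ee_rot: [0.248, 3.131, -0.0]
contact_force: [-0.3, -0.6, 5.0]
grip_width: 0.0435
grasp_force: 30.0
```

>>> drive_tool(steps=[0,0,0,0,0,0,-0.02,0,0,0,0,0,0,0.1,0,0,0,0,0,0,0.3,0,0,0,0,0,0,0.6,0,0,0,0,0,0,0.6,0,0,0,0,0,0,0.6,0,0,0,0,0,0,0.6,0,0,0,0,0,0,0.6,0,0,-0.03,0,0,0,0.6,0,0,-0.06,0,0,0,0.6,0,0,-0.08,0,0,0,0.6,0,0,-0.08,0,0,0,0.6,0,0,-0.08,0,0,0,0.6,0,0,-0.07,0,0,0,0.6,0,0,0,0,0,0,0.6])

```text
time: 16.87
ee_pos: [0.4732, 0.0183, 0.1799]
ee_rot: [0.247, 3.125, -0.0]
contact_force: [0.6, 0.2, 0.9]
grip_width: 0.0751
grasp_force: 0.0
```

```bash
cat >> h.py <<'E'
H=np.radians(81.1);MK=np.array([.4915,.1503]);U=np.array([np.cos(H),np.sin(H)]);V=np.array([-U[1],U[0]])
def J(x,y,z): return np.array([*(MK+x*U+y*V),z])   # mark frame -> world (z world)
def jf(p): d=np.array(p)[:2]-MK; return np.array([d@U,d@V,p[2]])
def rect(s,z,xr=(-.2,.06),yr=(-.1,.1),sc=2500):
    "rectified view at height z: columns = x of mark frame, rows = y"
    xs=np.arange(*xr,1/sc);ys=np.arange(*yr,1/sc)
    q=np.array([J(x,y,z) for x,y in [(xr[0],yr[0]),(xr[1],yr[0]),(xr[1],yr[1]),(xr[0],yr[1])]])
    px=np.float32([proj(s,a) for a in q]);d=np.float32([(0,0),(len(xs),0),(len(xs),len(ys)),(0,len(ys))])
    return cv2.warpPerspective(s['color'],cv2.getPerspectiveTransform(px,d),(len(xs),len(ys)))[:,:,::-1]
E
python3 - <<'E'
from h import *
st=read_state();print(st['time'],st['ee_pos'],jf(st['ee_pos']),st['grip_width'],st['joint_pos'])
s=snapshot('wrist')
r=search_frame('wrist','blank');print([(a['xy'],a['score'],jf(at(s,a['xy'],.07))) for a in r])
cv2.imwrite('pics/r7.png',rect(s,.057))
E
```

```text
16.8667 [0.4732 0.0183 0.1799] [-0.1333 -0.0023  0.1799] 0.0750556332689061 [ 0.5948  0.16   -0.8329  2.004   0.1408  1.0273  1.1088]
[([257.1, 164.5], 0.6, array([-0.1361,  0.0108,  0.07  ]))]
```

Run:
```python
from h import *
plan(J(-.19,.004,.17),tool(81.1,50),20,.6,dec=3)
```

```text
[[0.001, -0.007, 0.001, -0.011, 0.011, 0.023, 0.6,  0.0, -0.007, 0.0, -0.011, 0.011, 0.023, 0.6,  -0.001, -0.007, 0.0, -0.011, 0.011, 0.023, 0.6,  -0.001, -0.007, 0.0, -0.011, 0.011, 0.023, 0.6,  -0.002, -0.007, 0.0, -0.011, 0.011, 0.023, 0.6,  -0.002, -0.007, -0.001, -0.011, 0.011, 0.023, 0.6,  -0.002, -0.007, -0.001, -0.011, 0.011, 0.023, 0.6,  -0.003, -0.006, -0.001, -0.011, 0.011, 0.023, 0.6,  -0.003, -0.006, -0.002, -0.011, 0.011, 0.023, 0.6,  -0.004, -0.006, -0.002, -0.011, 0.011, 0.023, 0.6,  -0.004, -0.005, -0.002, -0.011, 0.011, 0.023, 0.6,  -0.004, -0.005, -0.002, -0.011, 0.011, 0.023, 0.6,  -0.005, -0.005, -0.003, -0.011, 0.011, 0.023, 0.6,  -0.005, -0.004, -0.003, -0.011, 0.011, 0.023, 0.6,  -0.005, -0.004, -0.003, -0.011, 0.011, 0.023, 0.6,  -0.005, -0.003, -0.004, -0.011, 0.011, 0.023, 0.6,  -0.005, -0.003, -0.004, -0.011, 0.011, 0.023, 0.6,  -0.005, -0.002, -0.004, -0.011, 0.011, 0.023, 0.6,  -0.005, -0.002, -0.004, -0.011, 0.011, 0.023, 0.6,  -0.005, -0.001, -0.005, -0.011, 0.011, 0.023, 0.6]]
maxmm 2.805855376100288 deg/row 5.009737485554823
```

>>> drive_tool(steps=[0.001,-0.007,0.001,-0.011,0.011,0.023,0.6,0.0,-0.007,0.0,-0.011,0.011,0.023,0.6,-0.001,-0.007,0.0,-0.011,0.011,0.023,0.6,-0.001,-0.007,0.0,-0.011,0.011,0.023,0.6,-0.002,-0.007,0.0,-0.011,0.011,0.023,0.6,-0.002,-0.007,-0.001,-0.011,0.011,0.023,0.6,-0.002,-0.007,-0.001,-0.011,0.011,0.023,0.6,-0.003,-0.006,-0.001,-0.011,0.011,0.023,0.6,-0.003,-0.006,-0.002,-0.011,0.011,0.023,0.6,-0.004,-0.006,-0.002,-0.011,0.011,0.023,0.6,-0.004,-0.005,-0.002,-0.011,0.011,0.023,0.6,-0.004,-0.005,-0.002,-0.011,0.011,0.023,0.6,-0.005,-0.005,-0.003,-0.011,0.011,0.023,0.6,-0.005,-0.004,-0.003,-0.011,0.011,0.023,0.6,-0.005,-0.004,-0.003,-0.011,0.011,0.023,0.6,-0.005,-0.003,-0.004,-0.011,0.011,0.023,0.6,-0.005,-0.003,-0.004,-0.011,0.011,0.023,0.6,-0.005,-0.002,-0.004,-0.011,0.011,0.023,0.6,-0.005,-0.002,-0.004,-0.011,0.011,0.023,0.6,-0.005,-0.001,-0.005,-0.011,0.011,0.023,0.6])

```text
time: 18.63
ee_pos: [0.4571, -0.0368, 0.1676]
ee_rot: [-1.835, -1.579, -0.877]
contact_force: [0.2, -0.8, -0.6]
grip_width: 0.075
grasp_force: 0.0
```

Run:
```python
from h import *
st=read_state();M=R.from_rotvec(st['ee_rot']).as_matrix()
print(st['time'],jf(st['ee_pos']),st['joint_pos']);print(tool(81.1,50).T@M)
for n in ('wrist','side','top'):
    s=snapshot(n);r=search_frame(n,'blank');print(n,[(np.round(a['xy']),round(a['score'],2),jf(at(s,a['xy'],.065))) for a in r][:2])
plan(J(-.158,.004,.042),tool(81.1,50),12,.6,dec=3)
```

```text
18.6333 [-0.1902  0.005   0.1676] [ 1.0362  0.4526 -0.568   2.024  -0.6548  1.1588  0.7295]
[[ 0.9998  0.0045  0.0173]
 [-0.0045  1.     -0.0022]
 [-0.0173  0.0021  0.9998]]
wrist [(array([260., 230.]), 0.74, array([-0.1415,  0.0032,  0.065 ]))]
side [(array([201., 223.]), 0.5, array([-0.1678,  0.0591,  0.065 ]))]
top [(array([229., 211.]), 0.97, array([-0.1284, -0.001 ,  0.065 ])), (array([337., 188.]), 0.56, array([-0.3994, -0.113 ,  0.065 ]))]
[[-0.016, 0.0, 0.022, 0.0, 0.0, 0.0, 0.6,  -0.016, 0.0, 0.022, 0.0, 0.0, 0.0, 0.6,  -0.016, 0.0, 0.022, 0.0, 0.0, 0.0, 0.6,  -0.016, 0.0, 0.022, 0.0, 0.0, 0.0, 0.6,  -0.016, 0.0, 0.022, 0.0, 0.0, 0.0, 0.6,  -0.016, 0.0, 0.022, 0.0, 0.0, 0.0, 0.6,  -0.016, 0.0, 0.022, 0.0, 0.0, 0.0, 0.6,  -0.016, 0.0, 0.022, 0.0, 0.0, 0.0, 0.6,  -0.016, 0.0, 0.022, 0.0, 0.0, 0.0, 0.6,  -0.016, 0.0, 0.022, 0.0, 0.0, 0.0, 0.6,  -0.016, 0.0, 0.022, 0.0, 0.0, 0.0, 0.6,  -0.016, 0.0, 0.022, 0.0, 0.0, 0.0, 0.6]]
maxmm 10.856745411642152 deg/row 0.09052357682625667
```

>>> drive_tool(steps=[-0.016,0,0.022,0,0,0,0.6,-0.016,0,0.022,0,0,0,0.6,-0.016,0,0.022,0,0,0,0.6,-0.016,0,0.022,0,0,0,0.6,-0.016,0,0.022,0,0,0,0.6,-0.016,0,0.022,0,0,0,0.6,-0.016,0,0.022,0,0,0,0.6,-0.016,0,0.022,0,0,0,0.6,-0.016,0,0.022,0,0,0,0.6,-0.016,0,0.022,0,0,0,0.6,-0.016,0,0.022,0,0,0,0.6,-0.016,0,0.022,0,0,0,0.6,0,0,0,0,0,0,0.6,0,0,0,0,0,0,0.6])

```text
time: 20.1
ee_pos: [0.4629, -0.0038, 0.0416]
ee_rot: [-1.833, -1.584, -0.876]
contact_force: [0.6, 0.1, 0.5]
grip_width: 0.075
grasp_force: 0.0
```

Run:
```python
from h import *
st=read_state();print(st['time'],jf(st['ee_pos']),st['joint_pos'],st['contact_force'])
s=snapshot('wrist');r=search_frame('wrist','blank');print([(np.round(a['xy']),round(a['score'],2),jf(at(s,a['xy'],.065))) for a in r][:2])
t=snapshot('top');r=search_frame('top','blank');print([(np.round(a['xy']),round(a['score'],2),jf(at(t,a['xy'],.065))) for a in r][:2])
b=cv2.resize(s['color'][:,:,::-1],(500,375));a=rect(t,.057,(-.22,.06),(-.12,.12),1000)
o=np.zeros((375,790,3),np.uint8);o[:,:500]=b;o[:a.shape[0],500:500+a.shape[1]]=a
cv2.imwrite('pics/p8.png',o)
```

```text
20.1 [-0.1567  0.0044  0.0416] [ 0.9697  0.6663 -0.5663  2.0949 -0.6603  0.8904  0.8431] [0.6126 0.052  0.457 ]
[(array([259., 176.]), 0.72, array([-0.1439,  0.0039,  0.065 ])), (array([268., 134.]), 0.23, array([-0.1083, -0.0019,  0.065 ]))]
[(array([232., 211.]), 0.76, array([-0.136 , -0.0029,  0.065 ]))]
```

View pics/p8.png

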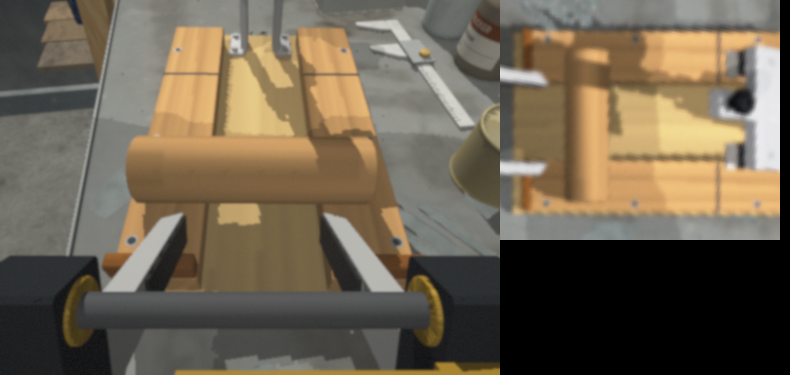

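>>> drive_tool(steps=[0.0064,0,0.0077,0,0,0,0.6,0.0064,0,0.0077,0,0,0,0.6,0.0064,0,0.0077,0,0,0,0.6,0.0064,0,0.0077,0,0,0,0.6,0.0064,0,0.0077,0,0,0,0.6,0.0064,0,0.0077,0,0,0,0.6,0.0064,0,0.0077,0,0,0,0.6,0.0064,0,0.0077,0,0,0,0.6,0.0064,0,0.0077,0,0,0,0.6,0.0064,0,0.0077,0,0,0,0.6,0.0064,0,0.0077,0,0,0,0.6,0.0064,0,0.0077,0,0,0,0.6,0.0064,0,0.0077,0,0,0,0.6,0.0064,0,0.0077,0,0,0,0.6,0.0064,0,0.0077,0,0,0,0.6,0.0064,0,0.0077,0,0,0,0.6,0.0048,0,0.0058,0,0,0,0.6,0.0032,0,0.0038,0,0,0,0.6,0.0016,0,0.0019,0,0,0,0.6,0,0,0,0,0,0,0.6])

```text
time: 21.97
ee_pos: [0.4734, 0.0653, 0.0426]
ee_rot: [-1.833, -1.586, -0.876]
contact_force: [-0.2, -0.7, 0.0]
grip_width: 0.0752
grasp_force: 0.0
```

```bash
cat >> h.py <<'E'
def edges(s,name):
    "blank edges along x of the mark frame in slices of y, at z .057, by gradient; printed in mm"
    g=cv2.cvtColor(rect(s,.057,(-.2,.06),(-.08,.08),1000),cv2.COLOR_BGR2GRAY).astype(np.float32)
    return g
def check():
    st=read_state();print(round(st['time'],2),jf(st['ee_pos']),st['joint_pos'],st['contact_force'])
    for n in ('wrist','top'):
        s=snapshot(n);r=search_frame(n,'blank')
        print(n,[(np.round(a['xy']),round(a['score'],2),jf(at(s,a['xy'],.065))) for a in r][:2])
        cv2.imwrite(f'pics/r_{n}_{st["time"]:.1f}.png',s['color'][:,:,::-1])
        im=rect(s,.057,(-.14,.04),(-.08,.08),1000)
        hsv=cv2.cvtColor(im,cv2.COLOR_BGR2HSV)
        for y in (-62,-20,0,20,60):
            row=im[78+y:83+y].astype(float).mean((0,))
            gr=np.abs(np.gradient(cv2.GaussianBlur(row,(1,5),0),axis=0)).sum(1)
            pk=[i for i in range(2,len(gr)-2) if gr[i]==gr[i-2:i+3].max() and gr[i]>12]
            print('  y',y,[(i-140,int(gr[i])) for i in pk])
E
python3 -c "
from h import *
check()"
```

```text
21.97 [-0.0868  0.0047  0.0426] [ 0.9011  0.6573 -0.6375  2.1551 -0.7457  0.7756  0.8224] [-0.2248 -0.6647  0.0477]
wrist [(array([260., 195.]), 0.95, array([-0.0869,  0.004 ,  0.065 ]))]
  y -62 [(-124, 68), (-53, 72), (-25, 42), (-21, 42)]
  y -20 [(-119, 37), (-107, 65), (-58, 12), (-53, 25), (-35, 40), (2, 16), (10, 15), (27, 17), (37, 16)]
  y 0 [(-118, 49), (-107, 64), (-53, 69)]
  y 20 [(-119, 48), (-108, 60), (-53, 64), (5, 39), (11, 29), (19, 37), (34, 44)]
  y 60 [(-135, 34), (-103, 37), (-25, 40), (-22, 40)]
top [(array([211., 208.]), 0.57, array([-0.0816, -0.0012,  0.065 ]))]
  y -62 [(-102, 14), (-58, 37), (-4, 23), (1, 25), (6, 26), (19, 53), (25, 44), (36, 46)]
  y -20 [(-102, 19), (-58, 31), (-47, 17), (-42, 15), (-2, 14), (8, 47), (35, 86)]
  y 0 [(-103, 16), (-58, 40), (-39, 12), (-7, 16), (27, 19), (36, 21)]
  y 20 [(-102, 17), (-58, 38), (25, 21), (36, 49)]
  y 60 [(-138, 17), (-103, 13), (-94, 13), (-81, 16), (-60, 16), (-4, 24), (1, 22)]
```

>>> drive_tool(steps=[0.0048,0,0.0059,0,0,0,0.6,0.0048,0,0.0059,0,0,0,0.6,0.0048,0,0.0059,0,0,0,0.6,0.0048,0,0.0059,0,0,0,0.6,0.0048,0,0.0059,0,0,0,0.6,0.0048,0,0.0059,0,0,0,0.6,0.0048,0,0.0059,0,0,0,0.6,0.0048,0,0.0059,0,0,0,0.6,0.0048,0,0.0059,0,0,0,0.6,0.0048,0,0.0059,0,0,0,0.6,0.004,0,0.005,0,0,0,0.6,0.0032,0,0.004,0,0,0,0.6,0.0024,0,0.003,0,0,0,0.6,0.0024,0,0.003,0,0,0,0.6,0.0016,0,0.002,0,0,0,0.6,0.0016,0,0.002,0,0,0,0.6,0.0008,0,0.001,0,0,0,0.6,0,0,0,0,0,0,0.6,0,0,0,0,0,0,0.6])

```text
time: 23.75
ee_pos: [0.4794, 0.1053, 0.0425]
ee_rot: [-1.833, -1.585, -0.876]
contact_force: [0.4, -0.2, 0.1]
grip_width: 0.0753
grasp_force: 0.0
```

```bash
python3 -c "
from h import *
check()
s=snapshot('wrist')
print('line pts on z.057 plane from wrist:',[jf(at(s,proj(s,J(x,.06,.035)),.057)) for x in (0,.003)])"
```

```text
23.75 [-0.0463  0.005   0.0425] [ 0.8571  0.66   -0.6812  2.1809 -0.7979  0.706   0.8111] [ 0.3887 -0.2303  0.0639]
wrist [(array([259., 202.]), 0.78, array([-0.0519,  0.0049,  0.065 ]))]
  y -62 [(-132, 14), (-122, 33), (-115, 12), (-102, 14), (-51, 18), (-16, 60)]
  y -20 [(-122, 31), (-104, 16), (-80, 40), (-69, 55), (-62, 23), (-15, 64), (-8, 12), (10, 16), (35, 19)]
  y 0 [(-123, 31), (-104, 16), (-80, 48), (-69, 63), (-62, 21), (-17, 33), (15, 12), (32, 12)]
  y 20 [(-123, 30), (-104, 14), (-81, 46), (-69, 60), (-61, 24), (-16, 65), (13, 41), (19, 32), (26, 40)]
  y 60 [(-137, 12), (-132, 14), (-123, 12), (-116, 13), (-105, 32), (-96, 35), (-63, 30), (-42, 14), (-15, 15)]
top [(array([180., 206.]), 0.7, array([-0.0013,  0.0075,  0.065 ])), (array([198., 206.]), 0.62, array([-0.0457,  0.0001,  0.065 ]))]
  y -62 [(-122, 21), (-64, 12), (-57, 17), (-24, 36), (-3, 23), (1, 25), (6, 27), (19, 55), (25, 46), (36, 46)]
  y -20 [(-137, 20), (-11, 16), (-2, 15), (8, 47), (35, 87)]
  y 0 [(-137, 23), (-132, 12), (-27, 35), (-20, 12), (-7, 13), (-1, 12), (27, 20), (35, 21)]
  y 20 [(-135, 26), (-127, 28), (-25, 38), (-4, 12), (25, 21), (36, 49)]
  y 60 [(-138, 20), (-123, 40), (-102, 29), (-60, 12), (-52, 19), (-21, 13), (-12, 12), (-4, 24), (1, 22)]
line pts on z.057 plane from wrist: [array([-0.0186,  0.0537,  0.057 ]), array([-0.016 ,  0.0537,  0.057 ])]
```

```bash
cat >> h.py <<'E'
def pk(s,z,y,lo,hi,dark=False):
    im=cv2.cvtColor(rect(s,z,(lo,hi),(y-.003,y+.003),2000),cv2.COLOR_BGR2GRAY).astype(np.float32).mean(0)
    im=cv2.GaussianBlur(im[None],(0,0),2)[0]
    if dark: im=cv2.GaussianBlur(im[None],(0,0),16)[0]-im; i=im[6:-6].argmax()+6; return 1000*(lo+i/2000),im[i]
    g=np.abs(np.gradient(im));i=g[4:-4].argmax()+4;return 1000*(lo+i/2000),g[i]
def loc(s,far,near,y=.0):
    "axis x (mark frame, mm) from the two silhouette edges seen on the z=.057 plane"
    c=jf(np.array(s['world_from_camera'])[:3,3]);ang=[np.arctan2(e-c[0],c[2]-.057) for e in (far,near)]
    return 1000*(c[0]+np.tan(np.mean(ang))*(c[2]-.057)), 1000*np.hypot(c[2]-.057,np.tan(np.mean(ang))*(c[2]-.057))*np.sin((ang[0]-ang[1])/2)
E
python3 - <<'E'
from h import *
s=snapshot('wrist')
print([pk(s,.035,y,-.025,.03,True) for y in (-.086,-.083,.083,.086)])
for y in (-.04,-.02,0,.02,.04):
    f=pk(s,.057,y,-.03,-.003);n=pk(s,.057,y,-.078,-.062);print(y,f,n,loc(s,f[0]/1e3,n[0]/1e3))
print('-69:',loc(s,-.0155,-.069),'-80:',loc(s,-.0155,-.0805))
E
```

```text
[(np.float64(-0.5000000000000004), np.float32(35.36119)), (np.float64(0.0), np.float32(36.388733)), (np.float64(0.499999999999997), np.float32(7.189789)), (np.float64(0.9999999999999974), np.float32(4.73967))]
-0.04 (np.float64(-15.499999999999998), np.float32(4.1467056)) (np.float64(-67.5), np.float32(1.5589981)) (np.float64(-43.34067915447504), np.float64(21.060797026804135))
-0.02 (np.float64(-16.0), np.float32(12.376106)) (np.float64(-69.5), np.float32(9.902878)) (np.float64(-44.69039861893974), np.float64(21.7348390904835))
0 (np.float64(-17.499999999999996), np.float32(6.8724785)) (np.float64(-69.5), np.float32(12.305252)) (np.float64(-45.33022436004658), np.float64(21.174309748826193))
0.02 (np.float64(-16.5), np.float32(12.828663)) (np.float64(-69.5), np.float32(12.202072)) (np.float64(-44.90330853038238), np.float64(21.548316034554556))
0.04 (np.float64(-16.0), np.float32(3.9950943)) (np.float64(-70.0), np.float32(2.5585861)) (np.float64(-44.97501055500493), np.float64(21.95045110465481))
-69: (np.float64(-44.193169747276215), np.float64(21.70568543784563)) -80: (np.float64(-50.80270804407991), np.float64(26.70564049416818))
```

>>> drive_tool(steps=[0.0024,0,0.0029,0,0,0,0.6,0.004,0,0.0048,0,0,0,0.6,0.004,0,0.0048,0,0,0,0.6,0.004,0,0.0048,0,0,0,0.6,0.004,0,0.0048,0,0,0,0.6,0.004,0,0.0048,0,0,0,0.6,0.004,0,0.0048,0,0,0,0.6,0.004,0,0.0048,0,0,0,0.6,0.004,0,0.0048,0,0,0,0.6,0.0032,0,0.0038,0,0,0,0.6,0.0024,0,0.0029,0,0,0,0.6,0.0024,0,0.0029,0,0,0,0.6,0.0016,0,0.0019,0,0,0,0.6,0.0016,0,0.0019,0,0,0,0.6,0.0008,0,0.001,0,0,0,0.6,0,0,0,0,0,0,0.6,0,0,0,0,0,0,0.6,0,0,0,0,0,0,0.6])

```text
time: 25.55
ee_pos: [0.4837, 0.1339, 0.0428]
ee_rot: [-1.834, -1.585, -0.876]
contact_force: [-0.6, 0.8, 0.0]
grip_width: 0.0754
grasp_force: 0.0
```

```bash
cat >> h.py <<'E'
def final(x0):
    st=read_state();print(round(st['time'],2),jf(st['ee_pos']),st['joint_pos'],st['contact_force'])
    s=snapshot('wrist')
    print('line',[pk(s,.035,y,-.025,.03,True) for y in (-.086,-.083,.083,.086)])
    c=jf(np.array(s['world_from_camera'])[:3,3]);h=c[2]-.057;d=x0-c[0];a=np.arctan2(d,h);b=np.arcsin(.022/np.hypot(d,h))
    F,N=c[0]+h*np.tan(a+b),c[0]+h*np.tan(a-b)
    for y in (-.06,-.02,0,.02,.06):
        f=pk(s,.057,y,F-.012,F+.012);n=pk(s,.057,y,N-.01,N+.01);print(y,f,n,loc(s,f[0]/1e3,n[0]/1e3))
E
python3 -c "
from h import *
final(-.014)"
```

```text
25.55 [-0.0174  0.0052  0.0428] [ 0.8239  0.664  -0.7134  2.1951 -0.836   0.656   0.8025] [-0.5851  0.8028  0.0166]
line [(np.float64(-0.5000000000000004), np.float32(17.559914)), (np.float64(6.499999999999999), np.float32(7.6857452)), (np.float64(-22.000000000000004), np.float32(6.073395)), (np.float64(-22.000000000000004), np.float32(5.999565))]
-0.06 (np.float64(9.704909587639175), np.float32(1.7692795)) (np.float64(-37.68466486145022), np.float32(2.4581223)) (np.float64(-15.511366558775816), np.float64(19.29752661895175))
-0.02 (np.float64(12.204909587639175), np.float32(3.3433342)) (np.float64(-41.18466486145023), np.float32(5.0364685)) (np.float64(-16.413810849042267), np.float64(21.745048210636167))
0 (np.float64(10.704909587639175), np.float32(2.4573288)) (np.float64(-41.18466486145023), np.float32(13.6730385)) (np.float64(-17.05426015821769), np.float64(21.182830973494823))
0.02 (np.float64(17.70490958763918), np.float32(8.0672)) (np.float64(-40.68466486145022), np.float32(11.777668)) (np.float64(-13.805853226577112), np.float64(23.5666847075294))
0.06 (np.float64(12.704909587639175), np.float32(2.4091873)) (np.float64(-32.18466486145022), np.float32(6.001114)) (np.float64(-11.122014305219336), np.float64(18.078193081123445))
```

>>> drive_tool(steps=[0.0016,0,0.0019,0,0,0,0.6,0.0016,0,0.0019,0,0,0,0.6,0.0016,0,0.0019,0,0,0,0.6,0.0016,0,0.0019,0,0,0,0.6,0.0016,0,0.0019,0,0,0,0.6,0.0016,0,0.0019,0,0,0,0.6,0.0016,0,0.0019,0,0,0,0.6,0.0016,0,0.0019,0,0,0,0.6,0.0016,0,0.0019,0,0,0,0.6,0.0016,0,0.0019,0,0,0,0.6,0.0016,0,0.0019,0,0,0,0.6,0.0012,0,0.0014,0,0,0,0.6,0.0012,0,0.0014,0,0,0,0.6,0.0008,0,0.001,0,0,0,0.6,0.0008,0,0.001,0,0,0,0.6,0.0008,0,0.001,0,0,0,0.6,0,0,0,0,0,0,0.6,0,0,0,0,0,0,0.6,0,0,0,0,0,0,0.6])

```text
time: 27.18
ee_pos: [0.4857, 0.1477, 0.043]
ee_rot: [-1.833, -1.585, -0.876]
contact_force: [0.9, 0.0, 0.2]
grip_width: 0.0753
grasp_force: 0.0
```

```bash
python3 -c "
from h import *
final(-.001)
s=snapshot('wrist');cv2.imwrite('pics/w9.png',s['color'][:,:,::-1])"
```

```text
27.18 [-0.0034  0.0053  0.043 ] [ 0.8073  0.6666 -0.7291  2.2006 -0.8542  0.6318  0.7984] [0.9288 0.0451 0.1899]
line [(np.float64(0.0), np.float32(48.044952)), (np.float64(-0.5000000000000004), np.float32(29.759308)), (np.float64(-13.000000000000002), np.float32(38.926888)), (np.float64(-11.500000000000002), np.float32(29.738754))]
-0.06 (np.float64(20.59885548960636), np.float32(2.2564697)) (np.float64(-23.620784817141907), np.float32(3.1351852)) (np.float64(-2.829239015043408), np.float64(18.09652957318661))
-0.02 (np.float64(26.09885548960636), np.float32(3.0823822)) (np.float64(-28.120784817141907), np.float32(4.6332283)) (np.float64(-2.9884252842086454), np.float64(22.117735668719195))
0 (np.float64(26.09885548960636), np.float32(3.9104538)) (np.float64(-27.120784817141903), np.float32(13.439751)) (np.float64(-2.4197746788954673), np.float64(21.685338296342724))
0.02 (np.float64(32.098855489606365), np.float32(6.2132187)) (np.float64(-27.120784817141903), np.float32(10.776596)) (np.float64(0.11130137310312593), np.float64(23.90740290561045))
0.06 (np.float64(26.09885548960636), np.float32(2.6711502)) (np.float64(-18.120784817141907), np.float32(5.8248825)) (np.float64(2.6504795771533085), np.float64(17.829957510475737))
```

View pics/w9.png

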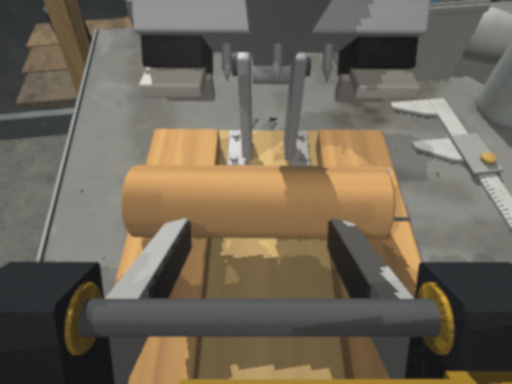

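>>> drive_tool(steps=[0.0008,0,0.001,0,0,0,0.6,0.0008,0,0.001,0,0,0,0.6,0.0008,0,0.001,0,0,0,0.6,0.0008,0,0.001,0,0,0,0.6,0,0,0,0,0,0,0.6,0,0,0,0,0,0,0.6,0,0,0,0,0,0,0.6,0,0,0,0,0,0,0.6,0,0,0,0,0,0,0.6,0,0,0,0,0,0,0.6])

```text
time: 28.12
ee_pos: [0.486, 0.1498, 0.043]
ee_rot: [-1.833, -1.585, -0.876]
contact_force: [1.0, -0.2, 0.6]
grip_width: 0.0751
grasp_force: 0.0
```

```bash
python3 -c "
from h import *
final(-.001)"
```

```text
28.12 [-0.0014  0.0053  0.043 ] [ 0.8049  0.6671 -0.7314  2.2013 -0.857   0.6281  0.7979] [ 0.9575 -0.2233  0.5983]
line [(np.float64(0.0), np.float32(47.674805)), (np.float64(-0.5000000000000004), np.float32(35.446243)), (np.float64(-11.000000000000002), np.float32(39.228745)), (np.float64(-9.500000000000002), np.float32(30.761528))]
-0.06 (np.float64(23.9132305641175), np.float32(2.5897827)) (np.float64(-22.0026863808195), np.float32(3.0996933)) (np.float64(-0.46713063329791027), np.float64(18.764213594000324))
-0.02 (np.float64(23.9132305641175), np.float32(2.5652542)) (np.float64(-26.002686380819497), np.float32(5.0072975)) (np.float64(-2.712992190159538), np.float64(20.492728836833287))
0 (np.float64(28.4132305641175), np.float32(4.6678543)) (np.float64(-25.502686380819497), np.float32(14.435249)) (np.float64(-0.5029228913149969), np.float64(21.970729262568664))
0.02 (np.float64(32.913230564117505), np.float32(5.6267166)) (np.float64(-25.502686380819497), np.float32(11.613052)) (np.float64(1.3959874995632116), np.float64(23.63956289410997))
0.06 (np.float64(27.9132305641175), np.float32(2.567955)) (np.float64(-18.0026863808195), np.float32(3.8483124)) (np.float64(3.5167982317727415), np.float64(18.563180275595982))
```

>>> drive_tool(steps=[0,0,-0.01,0,0,0,0.6,0,0,-0.04,0,0,0,0.6,0,0,-0.06,0,0,0,0.6,0,0,-0.06,0,0,0,0.6,0,0,-0.06,0,0,0,0.6,0,0,-0.06,0,0,0,-1,0,0,-0.06,0,0,0,-1,0,0,0,0,0,0,-1,0,0,0,0,0,0,-1])

```text
time: 28.92
ee_pos: [0.4701, 0.0415, 0.1317]
ee_rot: [-1.836, -1.586, -0.877]
contact_force: [0.1, 1.0, 0.9]
grip_width: 0.052
grasp_force: 0.0
```

Run:
```python
from h import *
st=read_state();print(st['time'],jf(st['ee_pos']),st['joint_pos'])
print('knob est',jf([.495,.1427,.208]))
s=snapshot('wrist');t=snapshot('top')
o=[]
for n,c in(('wrist',s),('top',t)):
    r=search_frame(n,'knob_top');print(n,[(a['xy'],a['score']) for a in r][:2]); o.append(ray(c,r[0]['xy']))
    r=search_frame(n,'blank');print(n,[(a['xy'],a['score'],jf(at(c,a['xy'],.065))) for a in r][:2])
(o1,d1),(o2,d2)=o;k=np.linalg.lstsq(np.c_[d1,-d2],o2-o1,rcond=None)[0];print('knob',jf(o1+k[0]*d1),jf(o2+k[1]*d2))
plan(J(-.055,.004,.26),tool(81.1,0),18,-1,dec=3)
```

```text
28.9167 [-0.1108  0.0043  0.1317] [ 0.9582  0.4826 -0.6443  2.1162 -0.7287  0.9714  0.7247]
knob est [-0.007  -0.0046  0.208 ]
wrist [([266.3, 216.8], 0.67), ([267.1, 67.0], 0.61)]
wrist [([259.3, 162.5], 0.98, array([-0.0091,  0.0037,  0.065 ]))]
top [([170.0, 194.7], 0.82)]
top [([181.8, 208.2], 0.57, array([-0.007 ,  0.0133,  0.065 ]))]
knob [ 0.0656 -0.0087 -0.1535] [ 0.0723 -0.0406 -0.1484]
[[0.019, 0.0, -0.005, 0.0, -0.016, 0.0, -1.0,  0.018, 0.0, -0.006, 0.0, -0.016, 0.0, -1.0,  0.018, 0.0, -0.007, 0.0, -0.016, 0.0, -1.0,  0.018, 0.0, -0.008, 0.0, -0.016, 0.0, -1.0,  0.017, 0.0, -0.009, 0.0, -0.016, 0.0, -1.0,  0.017, 0.0, -0.01, 0.0, -0.016, 0.0, -1.0,  0.016, 0.0, -0.011, 0.0, -0.016, 0.0, -1.0,  0.016, 0.0, -0.011, 0.0, -0.016, 0.0, -1.0,  0.015, 0.0, -0.012, 0.0, -0.016, 0.0, -1.0,  0.014, 0.0, -0.013, 0.0, -0.016, 0.0, -1.0,  0.014, 0.0, -0.014, 0.0, -0.016, 0.0, -1.0,  0.013, 0.0, -0.014, 0.0, -0.016, 0.0, -1.0,  0.012, 0.0, -0.015, 0.0, -0.016, 0.0, -1.0,  0.012, 0.0, -0.016, 0.0, -0.016, 0.0, -1.0,  0.011, 0.0, -0.016, 0.0, -0.016, 0.0, -1.0,  0.01, 0.0, -0.017, 0.0, -0.016, 0.0, -1.0,  0.009, 0.0, -0.017, 0.0, -0.016, 0.0, -1.0,  0.008, 0.0, -0.018, 0.0, -0.016, 0.0, -1.0]]
maxmm 7.764813863447079 deg/row 2.8258741554702635
```

>>> drive_tool(steps=[0.019,0.0,-0.005,0.0,-0.016,0.0,-1.0,0.018,0.0,-0.006,0.0,-0.016,0.0,-1.0,0.018,0.0,-0.007,0.0,-0.016,0.0,-1.0,0.018,0.0,-0.008,0.0,-0.016,0.0,-1.0,0.017,0.0,-0.009,0.0,-0.016,0.0,-1.0,0.017,0.0,-0.01,0.0,-0.016,0.0,-1.0,0.016,0.0,-0.011,0.0,-0.016,0.0,-1.0,0.016,0.0,-0.011,0.0,-0.016,0.0,-1.0,0.015,0.0,-0.012,0.0,-0.016,0.0,-1.0,0.014,0.0,-0.013,0.0,-0.016,0.0,-1.0,0.014,0.0,-0.014,0.0,-0.016,0.0,-1.0,0.013,0.0,-0.014,0.0,-0.016,0.0,-1.0,0.012,0.0,-0.015,0.0,-0.016,0.0,-1.0,0.012,0.0,-0.016,0.0,-0.016,0.0,-1.0,0.011,0.0,-0.016,0.0,-0.016,0.0,-1.0,0.01,0.0,-0.017,0.0,-0.016,0.0,-1.0,0.009,0.0,-0.017,0.0,-0.016,0.0,-1.0,0.008,0.0,-0.018,0.0,-0.016,0.0,-1.0])

```text
time: 30.72
ee_pos: [0.4769, 0.0979, 0.2602]
ee_rot: [2.365, 2.041, -0.018]
contact_force: [0.2, 0.1, 0.4]
grip_width: 0.0004
grasp_force: 0.0
```

Run:
```python
from h import *
st=read_state();print(st['time'],jf(st['ee_pos']),st['joint_pos'],st['grip_width'])
s=snapshot('wrist');r=search_frame('wrist','knob_top');print([(a['xy'],a['score'],jf(at(s,a['xy'],.208))) for a in r][:3])
# consistency of knob circle: x vs z
for th in (.6,.65,.7): print(th, 80-142.1*np.cos(np.radians(13.84)+th), 95+142.1*np.sin(np.radians(13.84)+th))
```

```text
30.7167 [-0.054   0.0063  0.2602] [ 0.3658  0.099  -0.7567  1.8695  0.0944  1.207  -0.5692] 0.0003754151397640666
[([266.9, 96.6], 0.9, array([0.0183, 0.0007, 0.208 ]))]
0.6 -14.68196419431709 200.96101007590505
0.65 -9.26779313510535 205.56071232037192
0.7 -3.6304990828238033 209.8840703629437
```

Run:
```python
from h import *
s=snapshot('wrist');t=snapshot('top')
c=jf(np.array(s['world_from_camera'])[:3,3]);print('cam',c)
for th in (.55,.6,.65,.7,.75):
    a=np.radians(13.84)+th;K=J(.080-.1421*np.cos(a),0,.095+.1421*np.sin(a))
    n=np.array([np.sin(th),np.cos(th)]);B=J(.080-.1421*np.cos(a)-.021*n[0],0,K[2]-.021*n[1])
    print(th,'wrist top/base',proj(s,K),proj(s,B),'top',proj(t,K))
for name,im,(x0,x1,y0,y1) in (('wrist',s,(200,340,20,200)),('top',t,(150,200,170,220))):
    g=im['color'].max(2)[y0:y1,x0:x1];m=(g<45).astype(np.uint8)
    n,l,stt,cc=cv2.connectedComponentsWithStats(m)
    print(name,[(list(map(int,stt[i]+np.array([x0,y0,0,0,0]))),np.round(cc[i]+[x0,y0],1)) for i in range(1,n) if stt[i][4]>25])
print(search_frame('top','knob_top')[:2])
```

```text
cam [0.0222 0.0083 0.4676]
0.55 wrist top/base [266.8668 149.9002] [266.0405 159.5296] top [180.5365 196.828 ]
0.6 wrist top/base [267.1652 144.1949] [266.2998 155.5976] top [177.966  196.1052]
0.65 wrist top/base [267.473 137.867] [266.5693 151.1168] top [175.2815 195.3727]
0.7 wrist top/base [267.7891 130.9048] [266.8488 146.069 ] top [172.4903 194.6331]
0.75 wrist top/base [268.1127 123.3014] [267.1375 140.4382] top [169.6005 193.8886]
wrist []
top []
[{'xy': [324.5, 193.7], 'score': 0.5}]
```

Run:
```python
from h import *
s=snapshot('wrist');g=s['color'].max(2)
print('rows 40..200 col 240-295')
for y in range(40,216,6): print(y,[int(v) for v in g[y,225:310:6]])
print([(a['xy'],a['score']) for n in('marking_arm','hinge_axis') for a in search_frame('wrist',n)])
```

```text
rows 40..200 col 240-295
40 [201, 150, 188, 195, 186, 160, 220, 220, 221, 216, 188, 187, 189, 191, 202]
46 [203, 155, 199, 198, 88, 162, 221, 221, 220, 217, 87, 193, 189, 194, 200]
52 [203, 161, 185, 183, 107, 169, 223, 222, 222, 217, 123, 181, 187, 198, 198]
58 [204, 165, 144, 135, 166, 178, 222, 221, 222, 219, 130, 151, 187, 204, 222]
64 [206, 174, 138, 163, 191, 182, 222, 221, 221, 220, 134, 134, 187, 221, 220]
70 [221, 221, 221, 221, 222, 221, 223, 223, 225, 225, 222, 221, 221, 221, 222]
76 [220, 221, 221, 220, 221, 222, 230, 229, 230, 229, 219, 219, 219, 221, 224]
82 [220, 221, 221, 222, 222, 223, 233, 233, 230, 230, 222, 221, 225, 228, 228]
88 [220, 220, 221, 222, 221, 223, 231, 229, 232, 232, 222, 222, 221, 221, 223]
94 [224, 224, 224, 225, 224, 224, 230, 230, 232, 235, 225, 222, 222, 221, 220]
100 [224, 225, 224, 224, 224, 226, 231, 230, 233, 236, 223, 223, 222, 222, 221]
106 [120, 121, 121, 121, 125, 176, 227, 228, 231, 222, 128, 124, 125, 125, 138]
112 [104, 106, 107, 107, 111, 180, 232, 231, 228, 222, 117, 105, 108, 113, 127]
118 [102, 104, 198, 207, 209, 213, 182, 77, 71,
[... 638 characters left out ...]
34, 162, 223]
172 [228, 234, 133, 162, 163, 168, 179, 159, 163, 161, 163, 159, 138, 162, 221]
178 [228, 234, 134, 217, 226, 229, 232, 226, 225, 225, 227, 161, 146, 159, 158]
184 [228, 233, 134, 216, 227, 227, 221, 209, 223, 224, 225, 185, 150, 160, 159]
190 [228, 234, 133, 215, 227, 223, 169, 159, 164, 173, 172, 173, 152, 159, 159]
196 [228, 233, 132, 222, 226, 229, 168, 161, 162, 161, 161, 160, 151, 157, 159]
202 [227, 233, 133, 206, 226, 229, 170, 161, 161, 160, 162, 160, 154, 156, 158]
208 [226, 233, 133, 215, 227, 229, 205, 160, 161, 160, 161, 159, 156, 157, 157]
214 [225, 233, 132, 216, 226, 228, 227, 160, 160, 160, 162, 159, 159, 156, 158]
[([266.9, 93.4], 0.89), ([271.1, 92.0], 0.68)]
```

Run:
```python
from h import *
plan(J(-.005,-.002,.21),tool(81.1,0),8,-1,dec=3)
```

```text
[[0.016, 0.003, 0.015, 0.0, 0.001, 0.0, -1.0,  0.016, 0.003, 0.015, 0.0, 0.001, 0.0, -1.0,  0.016, 0.003, 0.015, 0.0, 0.001, 0.0, -1.0,  0.016, 0.003, 0.015, 0.0, 0.001, 0.0, -1.0,  0.016, 0.003, 0.015, 0.0, 0.001, 0.0, -1.0,  0.016, 0.003, 0.015, 0.0, 0.001, 0.0, -1.0,  0.016, 0.003, 0.015, 0.0, 0.001, 0.0, -1.0,  0.016, 0.003, 0.015, 0.0, 0.001, 0.0, -1.0]]
maxmm 8.89163691071076 deg/row 0.13745538774935787
```

>>> drive_tool(steps=[0.02,0.003,0,0,0.001,0,-1,0.02,0.003,0,0,0.001,0,-1,0.02,0.003,0,0,0.001,0,-1,0.02,0.003,0,0,0.001,0,-1,0.02,0.003,0,0,0.001,0,-1,0.02,0.003,0,0,0,0,-1,0.006,0.003,0.03,0,0,0,-1,0,0,0.04,0,0,0,-1,0,0,0.04,0,0,0,-1,0,0,0.02,0,0,0,-1,0,0,0,0,0,0,-1])

```text
time: 32.03
ee_pos: [0.492, 0.1455, 0.2054]
ee_rot: [2.376, 2.05, -0.001]
contact_force: [-0.4, -0.6, -0.7]
grip_width: 0.0004
grasp_force: 0.0
```

>>> drive_tool(steps=[0,0,0.01,0,0,0,-1,0,0,0.01,0,0,0,-1,0,0,0,0,0,0,-1])

```text
time: 32.28
ee_pos: [0.4931, 0.1457, 0.1993]
ee_rot: [2.375, 2.048, 0.003]
contact_force: [-0.6, -0.4, -0.6]
grip_width: 0.0003
grasp_force: 0.0
```

>>> drive_tool(steps=[0,0,0.01,0,0,0,-1,0,0,0.01,0,0,0,-1,0,0,0,0,0,0,-1])

```text
time: 32.53
ee_pos: [0.4929, 0.1456, 0.1909]
ee_rot: [2.375, 2.048, 0.002]
contact_force: [-0.7, 0.2, -0.1]
grip_width: 0.0005
grasp_force: 0.0
```

>>> drive_tool(steps=[0,0,0.01,0,0,0,-1,0,0,0.01,0,0,0,-1])

```text
time: 32.7
ee_pos: [0.4935, 0.1445, 0.1839]
ee_rot: [2.374, 2.046, 0.002]
contact_force: [-3.9, -15.3, 21.8]
grip_width: 0.0003
grasp_force: 10.9
```

>>> drive_tool(steps=[-0.005,0,0.01,0,0,0,-1,-0.005,0,0.01,0,0,0,-1])

```text
time: 32.87
ee_pos: [0.493, 0.1414, 0.1756]
ee_rot: [2.375, 2.047, 0.004]
contact_force: [-0.2, -1.6, 3.4]
grip_width: 0.0003
grasp_force: 1.5
```

Run:
```python
from h import *
st=read_state();print(st['time'],jf(st['ee_pos']),st['contact_force'])
s=snapshot('wrist');g=s['color'].max(2)
for y in range(80,240,6): print(y,[int(v) for v in g[y,225:310:6]])
tp=J(*jf(st['ee_pos']));M=R.from_rotvec(st['ee_rot']).as_matrix()
print('tip px at delta 0,20,30',[proj(s,tp-M[:,2]*d) for d in (0,.02,.03)])
for th in (.5,.55,.6,.65,.7):
    a=np.radians(13.84)+th;print(th,proj(s,J(.080-.1421*np.cos(a),0,.095+.1421*np.sin(a))))
```

```text
32.8667 [-0.0086 -0.0029  0.1756] [-0.1606 -1.6273  3.4436]
80 [125, 164, 161, 193, 210, 207, 210, 207, 139, 177, 112, 140, 137, 182, 181]
86 [164, 167, 160, 199, 211, 209, 210, 208, 144, 177, 131, 157, 131, 181, 180]
92 [173, 149, 135, 201, 214, 209, 213, 210, 149, 148, 137, 144, 131, 181, 180]
98 [162, 143, 166, 204, 214, 211, 212, 209, 158, 118, 111, 156, 131, 184, 178]
104 [119, 114, 122, 206, 214, 211, 214, 209, 164, 116, 115, 167, 129, 184, 179]
110 [145, 182, 187, 210, 214, 213, 213, 211, 180, 117, 118, 172, 129, 186, 178]
116 [124, 181, 187, 213, 215, 213, 213, 209, 186, 127, 119, 138, 128, 188, 179]
122 [129, 181, 186, 213, 216, 215, 214, 213, 186, 153, 119, 117, 127, 187, 177]
128 [136, 182, 186, 214, 217, 213, 214, 212, 189, 174, 120, 117, 112, 189, 177]
134 [175, 196, 197, 216, 218, 215, 215, 214, 196, 191, 170, 163, 158, 194, 186]
140 [219, 220, 218, 220, 221, 220, 221, 220, 218, 215, 215, 215, 213, 212, 210]
146 [222, 223, 221, 223, 225, 224, 222, 222, 221, 218, 218, 217, 217, 216, 215]
152 [222, 222, 221, 223, 226, 224, 222, 222, 219, 217, 216, 215, 215, 213, 211]
158 
[... 644 characters left out ...]
141, 149, 223, 222, 221, 219, 217, 211, 147, 145, 143, 120, 115, 117]
212 [122, 128, 146, 222, 222, 220, 220, 218, 212, 147, 145, 141, 140, 147, 143]
218 [121, 134, 144, 222, 216, 193, 215, 197, 209, 147, 144, 140, 142, 166, 154]
224 [120, 133, 148, 151, 151, 131, 79, 150, 151, 149, 145, 139, 142, 148, 207]
230 [121, 135, 149, 150, 149, 123, 71, 150, 149, 149, 143, 137, 142, 147, 209]
236 [120, 187, 151, 149, 149, 117, 67, 148, 149, 149, 143, 135, 145, 144, 164]
tip px at delta 0,20,30 [array([258.5856, 215.3819]), array([258.5463, 226.4693]), array([258.5236, 232.8613])]
0.5 [253.7513 249.2071]
0.55 [253.7035 245.0425]
0.6 [253.6579 240.029 ]
0.65 [253.615  234.1146]
0.7 [253.5753 227.2497]
```

>>> drive_tool(steps=[-0.0084,0,0.0048,0,0,0,-1,-0.0084,0,0.0048,0,0,0,-1,-0.0084,0,0.0048,0,0,0,-1,-0.0084,0,0.0048,0,0,0,-1,-0.0075,0,0.0092,0,0,0,-1,-0.0075,0,0.0092,0,0,0,-1,-0.0075,0,0.0092,0,0,0,-1])

```text
time: 33.5
ee_pos: [0.4893, 0.1188, 0.1565]
ee_rot: [2.375, 2.048, 0.002]
contact_force: [-0.9, -1.1, 1.5]
grip_width: 0.0006
grasp_force: 1.2
```

>>> drive_tool(steps=[-0.0067,0,0.01,0,0,0,-1,-0.0067,0,0.01,0,0,0,-1,-0.0067,0,0.01,0,0,0,-1,-0.0058,0,0.0103,0,0,0,-1,-0.0058,0,0.0103,0,0,0,-1,-0.0058,0,0.0103,0,0,0,-1])

```text
time: 34.0
ee_pos: [0.4873, 0.1045, 0.1321]
ee_rot: [2.375, 2.049, 0.003]
contact_force: [-0.5, -0.3, 1.4]
grip_width: 0.0006
grasp_force: 0.8
```

Going well; now the last part, slowly.

>>> drive_tool(steps=[-0.0042,0,0.01,0,0,0,-1,-0.0042,0,0.01,0,0,0,-1,-0.0042,0,0.01,0,0,0,-1,-0.003,0,0.0075,0,0,0,-1,-0.003,0,0.0075,0,0,0,-1])

```text
time: 34.42
ee_pos: [0.4863, 0.0972, 0.1142]
ee_rot: [2.375, 2.049, 0.003]
contact_force: [0.2, -0.4, 1.9]
grip_width: 0.0002
grasp_force: 0.6
```

>>> drive_tool(steps=[-0.0015,0,0.005,0,0,0,-1,-0.0015,0,0.005,0,0,0,-1])

```text
time: 34.58
ee_pos: [0.4861, 0.096, 0.1104]
ee_rot: [2.375, 2.049, 0.003]
contact_force: [-0.2, -0.4, 1.1]
grip_width: 0.0002
grasp_force: 0.6
```

>>> drive_tool(steps=[0,0,0.004,0,0,0,-1,0,0,0.004,0,0,0,-1])

```text
time: 34.75
ee_pos: [0.4863, 0.096, 0.1073]
ee_rot: [2.375, 2.048, 0.003]
contact_force: [0.6, -1.3, 1.5]
grip_width: 0.0008
grasp_force: 0.7
```

>>> drive_tool(steps=[0,0,0.002,0,0,0,-1,0,0,0.002,0,0,0,-1])

```text
time: 34.92
ee_pos: [0.4862, 0.096, 0.1058]
ee_rot: [2.375, 2.048, 0.003]
contact_force: [-0.8, -1.5, 1.4]
grip_width: 0.0005
grasp_force: 0.6
```

>>> drive_tool(steps=[0,0,0.003,0,0,0,-1,0,0,0,0,0,0,-1])

```text
time: 35.08
ee_pos: [0.4862, 0.096, 0.1044]
ee_rot: [2.375, 2.049, 0.003]
contact_force: [0.6, 0.4, -0.3]
grip_width: 0.0004
grasp_force: 0.1
```

>>> drive_tool(steps=[0,0,0.003,0,0,0,-1,0,0,0,0,0,0,-1])

```text
time: 35.25
ee_pos: [0.4862, 0.096, 0.1033]
ee_rot: [2.375, 2.048, 0.003]
contact_force: [-0.7, 0.7, 0.0]
grip_width: 0.0006
grasp_force: 0.1
```

>>> drive_tool(steps=[0,0,0.003,0,0,0,-1,0,0,0.003,0,0,0,-1])

```text
time: 35.42
ee_pos: [0.4862, 0.0959, 0.1009]
ee_rot: [2.375, 2.048, 0.003]
contact_force: [-1.0, -0.7, 0.7]
grip_width: 0.0005
grasp_force: 0.6
```

>>> drive_tool(steps=[0,0,0.003,0,0,0,-1,0,0,0,0,0,0,-1])

```text
time: 35.58
ee_pos: [0.4862, 0.0958, 0.0997]
ee_rot: [2.375, 2.048, 0.002]
contact_force: [-0.8, -1.6, 3.0]
grip_width: 0.0005
grasp_force: 1.6
```

>>> drive_tool(steps=[0,0,0.003,0,0,0,-1,0,0,0,0,0,0,-1])

```text
time: 35.75
ee_pos: [0.4863, 0.0958, 0.0992]
ee_rot: [2.375, 2.048, 0.002]
contact_force: [-6.0, -3.1, 20.3]
grip_width: 0.0002
grasp_force: 10.0
```

>>> drive_tool(steps=[0,0,0.002,0,0,0,-1,0,0,0,0,0,0,-1])

```text
time: 35.92
ee_pos: [0.4864, 0.0958, 0.099]
ee_rot: [2.374, 2.047, 0.002]
contact_force: [-10.5, -5.9, 31.5]
grip_width: 0.0003
grasp_force: 15.9
```

>>> drive_tool(steps=[0,0,-0.005,0,0,0,-1,0,0,-0.02,0,0,0,-1,0,0,-0.06,0,0,0,-1,0,0,-0.08,0,0,0,-1,0,0,-0.08,0,0,0,-1,-0.05,0,-0.06,0,0,0,-1,-0.08,0,-0.04,0,0,0,-1,-0.08,0,0,0,0,0,-1,-0.08,0,0,0,0,0,-1,-0.08,0,0,0,0,0,-1,-0.08,0,0,0,0,0,-1,0,0,0,0,0,0,-1])

```text
time: 36.92
ee_pos: [0.4579, -0.0873, 0.2362]
ee_rot: [2.381, 2.041, 0.001]
contact_force: [-0.4, -0.6, -0.4]
grip_width: 0.0005
grasp_force: 0.0
```

Run:
```python
from h import *
st=read_state();print(st['time'],jf(st['ee_pos']),st['contact_force'])
t=snapshot('top');w=snapshot('side')
for th in (0,.03,.06,.1,.2):
    a=np.radians(13.84)+th;K=J(.080-.1421*np.cos(a),0,.095+.1421*np.sin(a));print(th,proj(t,K),proj(w,K))
for n,s in(('top',t),('side',w)):
    for q in('knob_top','marking_arm','blank','thin_dowel','tin','caliper','turned_part'): print(n,q,[(a['xy'],round(a['score'],2)) for a in search_frame(n,q)[:2]])
for n,s in(('top',t),('side',w)):
    x,y=np.round(proj(s,J(-.058,0,.125))).astype(int)
    g=s['color'].max(2);m=(g[y-15:y+16,x-15:x+16]<75).astype(np.uint8);k,l,q,c=cv2.connectedComponentsWithStats(m)
    print(n,[(q[i][4],c[i]+[x-15,y-15]) for i in range(1,k) if q[i][4]>8])
# blank ends beyond the cross head: edges in the top view, and the scribed line beside them
for y in (-.07,-.065,.06,.065,.07):
    print(y,[pk(t,.057,y,lo,hi) for lo,hi in((-.034,-.012),(.012,.034))])
print([pk(t,.035,y,-.02,.02,True) for y in(-.086,-.083,.083,.086)])
```

```text
36.9167 [-0.2399 -0.0035  0.2362] [-0.4324 -0.5844 -0.358 ]
0 [199.8669 203.5917] [215.532  174.3096]
0.03 [199.2691 203.2969] [215.3666 172.8274]
0.06 [198.6172 202.9922] [215.1936 171.3234]
0.1 [197.6639 202.5708] [214.9517 169.2873]
0.2 [194.8615 201.445 ] [214.2931 164.0701]
top knob_top [([176.9, 201.9], 0.96)]
top marking_arm [([175.6, 199.9], 0.87), ([178.0, 224.5], 0.55)]
top blank [([175.1, 227.4], 0.59)]
top thin_dowel [([179.5, 224.1], 0.18)]
top tin [([227.1, 137.9], 0.8)]
top caliper [([165.7, 139.5], 0.73), ([202.2, 208.5], 0.25)]
top turned_part []
side knob_top [([215.1, 175.6], 0.58)]
side marking_arm [([210.1, 174.1], 0.65)]
side blank [([205.5, 186.5], 0.65)]
side thin_dowel [([259.5, 285.8], 0.84), ([212.4, 171.9], 0.45)]
side tin [([286.9, 202.4], 0.79)]
side caliper [([315.7, 232.9], 0.52), ([266.9, 169.9], 0.51)]
side turned_part [([314.8, 233.8], 0.6)]
top [(np.int32(47), array([199.9574, 203.3191]))]
side [(np.int32(49), array([228.0612, 170.1633])), (np.int32(61), array([217.1311, 177.2459])), (np.int32(9), array([202.3333, 179.6667])), (np.int32(12), array([216.6667, 189.4167])), (np.int32(23), array([227.4348, 188.5217]))]
-0.07 [(np.float64(-17.5), np.float32(0.69877625)), (np.float64(22.0), np.float32(1.2144165))]
-0.065 [(np.float64(-20.500000000000004), np.float32(2.028801)), (np.float64(14.0), np.float32(1.0404434))]
0.06 [(np.float64(-22.000000000000004), np.float32(2.8694801)), (np.float64(22.5), np.float32(2.4688263))]
0.065 [(np.float64(-21.5), np.float32(4.0002213)), (np.float64(23.0), np.float32(1.8737488))]
0.07 [(np.float64(-21.5), np.float32(3.751686)), (np.float64(22.5), np.float32(1.2879562))]
[(np.float64(1.4999999999999978), np.float32(29.239822)), (np.float64(1.9999999999999982), np.float32(31.3031)), (np.float64(1.0000000000000009), np.float32(23.204453)), (np.float64(0.5000000000000004), np.float32(26.787148))]
```

```bash
python3 -c "
from bench import *
print(close_job())"
```

```text
the job is handed in; nothing more can be done
None
```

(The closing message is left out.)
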